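# Dress the rim of an enamel music box lid with a block file

## Task

Take the block file from its cork mat and dress the rim of the enamel lid on the truing stand: press gently and push the file lengthwise across the top of the rim in forward strokes away from the robot, each carrying the lid round with it, and lift the file clear on every return so that the lid is never dragged back. Stop when the brass lug on the lid's face has come right round to the top, then lay the file flat on the middle of its mat and let go. Touch the stand and lid with nothing but the file, and leave the other goods where they are.

Things in the scene. Friction and masses are not known exactly. Their poses are not given: they have to be found in the camera images.
- file: Block file: flat steel blade 100 mm long (x, -50 to +50 mm), 24 mm wide (y), 6 mm thick, then a nose 12 mm wide to x = 65 mm; on its middle an upright wooden grip 34 mm (x) by 22 mm (y), 6 to 52 mm above the underside. Origin: centre of the blade's underside; x to the nose, z up. The whole underside files. About 0.2 kg. Starts on the mat, nose roughly away from the robot.
- file_grip (a point): Middle of the file's wooden grip where it can be grasped from above, 34 mm above the blade's underside; axes as file.
- mat: Fixed cork mat, 170 mm (x) by 75 mm (y), 4 mm thick; origin at the centre of its underside, z up.
- stand: Fixed truing stand: mahogany base 110 mm (x) by 80 mm (y) by 20 mm high; origin at the centre of its underside. Its x is the forward stroke direction, broadly away from the robot. The spindle runs level along the stand's y, straight above the origin; the enamel lid stands upright on it at y = -5 to +5 mm. 15 N or more on the rim chips the enamel.
- lid (a joint): Turn of the round lid (90 mm across, 10 mm thick), rad. Strokes over its top towards the stand's +x make it grow; 0 = brass lug (8 mm round, on its +y face, 34 mm from the spindle) straight up. Starts at -5.4 to -4.2, to be turned forward. Mounted 2.5 mm off centre, so its top is 45 +- 2.5 mm above the spindle as it turns. Stiff: about 2 N along the rim turns it (3 N of pressing or more); stays where left.
- lid_rack: Fixed mahogany slotted stand with three spare upright enamel lids, 90 by 200 mm, 102 mm high, at the far side; not to be touched.
- shell_box: Loose bystander: pearl white resin box shaped as a seashell, about 65 by 85 mm, 28 mm high; origin under its centre.
- lighthouse: Loose bystander: brass lighthouse figurine, 48 mm across, 98 mm high; origin under its centre.
- crate: Loose bystander: small open pine crate, 130 by 100 mm, 70 mm high; origin under its centre.
- movement: Loose bystander: bare music box movement (brass plate with pin barrel and steel comb), 55 by 45 mm, 25 mm high; origin under its centre.
- polish_jar: Loose bystander: small amber glass jar, 50 mm across, 45 mm high; origin under its centre.
- stand_collar (a point): Top of the stand's brass collar (55 mm above the underside, y = -24 mm). The post rising from it carries the spindle, reaches 20 mm above the spindle and is set differently each time, which is not measured: the spindle is 75 to 95 mm above the stand's underside. The spindle is sprung: it yields downward 1 mm per 2.5 N, at most 12 mm.
Mind the look-alikes: they are no part of the job. Several things look just like the file: the one meant starts farthest to the robot's right. Several things look just like the mat: the one meant starts farthest to the robot's right.

How it is judged:
On the way, in this order (a step that is already met when the one before it is completed fails the run):
1. the file is lifted off its mat (height (world z) of file above 0.06 m), for 0.1 s.
2. the file, pressed on the rim, has carried the lid at least past the mark 2.6 rad short of the end (value of joint lid above -2.6 rad and contact force between file and stand above 1 N), for 0.05 s.
3. the lug has come round to the top and the file is lifted off (value of joint lid between -0.22 and 0.22 rad and contact force between file and stand below 0.1 N), for 0.2 s.
At the end, for the whole second after the job is handed in: the lid's lug is at the top (joint within 0.22 rad of 0) and the file lies released and still, flat on the cork mat (within 0.06 rad), its middle within 30 mm of the mat's centre (value of joint lid between -0.22 and 0.22 rad and horizontal distance between file and mat below 0.03 m and z of file in the frame of mat between 0.002 and 0.007 m and angle between file's own z axis and vertical below 0.06 rad and linear speed of file below 0.02 m/s and contact force between the fingers and file below 0.1 N); the robot touches nothing.
It fails at once if the rim is pressed with more than 15 N (contact force between file and stand above 15 N).
It fails at once if the lid is dragged back (turning backward faster than 0.4 rad/s) (velocity of joint lid below -0.4 rad/s).
It fails at once if the file is pressed on the rim while more than 30 degrees from lengthwise (contact force between file and stand above 1.5 N and angle between the x axis of file and the x axis of stand, either way round above 0.52 rad).
It fails at once if the gripper or arm touches the stand or lid (contact force between any of the fingers, the arm and stand above 0.5 N).
It fails at once if another of the goods is moved or touched hard (distance of any of shell_box, lighthouse, crate, movement, polish_jar from where it was at the start of the episode above 0.015 m or contact force between anything else and lid_rack above 1 N).
It also fails if it takes over 72 s, if anything falls off the work surface, if the arm or the gripper's body presses on something with over 40 N, if the wrist force passes 120 N, or if a joint passes its speed limit or range.

## Robot

A 7-joint arm with a two-finger parallel gripper is mounted at the origin on the work surface. World frame = base frame: x ahead of the robot, y to its left, z up, the work surface at z = 0. Lengths are in m, angles in rad, forces in N, time in s.
With the tool pointing down it reaches from about 0.4 to 0.85 m from the base axis. Payload 10.4 kg.
Tool frame: the origin (TCP) lies midway between the tips of the shut fingers; the grasp point (between the pads) lies 19 mm behind it; z points along the fingers, y is the direction in which the jaws open and shut (so a half turn about z gives the same grasp; the last joint's range is limited). The gripper opens to 85 mm and grips with 20 to 120 N. Pads are 22 mm wide; open, the fingers measure 114 mm over their backs; the gripper's body (76 mm by 85 mm) begins 54 mm behind the grasp point. The pads swing forward as they close: fully open they stand 13 mm farther back than shut.
Start: joints at [-1.323, 0.332, -0.065, 1.46, 0.022, 1.35, -0.088], TCP at [0.167, 0.602, 0.231] pointing down, gripper open.
Joint ranges: [-2.6, 2.6], [-0.5, 2.12], [-1.47, 1.34], [0.16, 2.42], [-1.27, 4.41], [0.06, 2.06], [-2.6, 2.6]. Speed limits (rad/s): [2.22, 2.22, 2.79, 2.79, 3.14, 3.14, 3.14].

## Interface

Orientations are given as a unit quaternion [x, y, z, w].
In Python, from workcell import get_obs, camera, calibration, hand_in gives the robot as it stands.
- The arm moves only by the shell command python3 -m handwheel 'ROWS' [FORCE]. ROWS is JSON, a list of rows, each an object with "jaw": the finger opening in mm, from 0 to 85.4; "delta_pos": the shift along the tool's x, y, z scaled (see below), a list of three; "turn": the turn about the tool's z scaled (see below). In form: [{"jaw": jaw, "delta_pos": [tx, ty, tz], "turn": turn}, ...]. A call has 1 to 10 rows; each row is the pose to reach, as a shift and turn from the pose commanded when the call began, along the tool's axes at that moment, turning the shorter way round; what a row does not reach only later rows make up. The controller multiplies each number of a shift by 1 m and each number of a turn by pi rad. A row lasts 1/12 s, in which the tool goes at most 41.7 mm and 7.16 degrees, less where a joint would pass 70% of its speed; a pose out of reach is approached as far as the arm can. A call with a number of a shift or a turn outside -1 to 1 is refused whole. A call with a gripper value outside its range is refused whole. The fingers move at their own pace and stop on an object; FORCE is the grip in N (left out, the last holds). Time passes only in rows, so rows that repeat a pose let the fingers close. It gives the time, the measured TCP pose, the force and the opening at its end, in the units of the state.
- get_obs(): the state, without advancing time (a new reading comes with each control period).
- camera(name): name is "scene" or "top" or "wrist"; returns the picture (480x640x3 uint8, red, green, blue); there is no depth.
- calibration(name): a dict with "mtx" (3x3 intrinsics, pixels), "dist_coeffs" ([k1, k2, p1, p2, k3] as OpenCV has them; the pictures are not rectified), "rvec" (rotation vector, rad) and "tvec" (3), from world to camera coordinates, as OpenCV has them. Camera axes: x right, y down, z forward; pixel columns grow to the right and rows downward; lengths in m; the calibration is good to about 2 mm. A picture is of the moment at which its call begins: read the wrist's pose just before it. calibration takes no time and is no camera call; for the wrist camera it gives the pose at the moment of the call.
- hand_in(): hands the job in, once; it reports no verdict.
The state is a dict: "clock": time; "joint_pos": joint angles; "joint_velocities": joint speeds; "tau": joint torques, N m; "position": TCP position; "ee_rot": TCP orientation; "ft_force": force on the tool from outside, world axes, zero at the start; "torque": the same for the moment, N m; "grip_width": opening from 0.0 (shut) to 1.0 (fully open).
Only numpy, scipy, OpenCV 4.12 (cv2) and the standard library are available. Lean on these libraries where they do the work, as an engineer would, in place of code of your own. Each camera call takes 0.05 s, during which the arm holds its last target.

## Working session

There is one attempt and no reset: what is moved stays moved. The work goes in short steps, Python scripts to look and compute and a shell command to move; the robot and the scene stay as the last step left them, time stands still between calls to the robot, and variables do not carry over. Pictures are saved under pics/ and viewed, and the job is handed in when it is done.

```bash
ls; mkdir -p pics
python3 - <<'E'
from workcell import get_obs,camera,calibration
import cv2
o=get_obs();print({k:(v if not hasattr(v,'round') else v) for k,v in o.items()})
for n in ['scene','top']:
    cv2.imwrite(f'pics/{n}0.png',camera(n)[:,:,::-1]); print(n,calibration(n))
print(get_obs()['clock'])
E
```

```text
pics
{'clock': 0.0, 'joint_pos': array([-1.3225928 ,  0.33287615, -0.06472903,  1.46095282,  0.02160507,
        1.3499094 , -0.08849304]), 'joint_velocities': array([ 0.00150628, -0.0002022 ,  0.0018577 ,  0.0006318 ,  0.00089091,
        0.00154508,  0.00080942]), 'tau': array([-4.37143699e-04, -6.25436139e+01,  4.88545094e-02, -3.91608024e+01,
        1.62189861e-02,  9.83559410e-03, -6.10736890e-06]), 'position': array([0.16707888, 0.60185431, 0.23050785]), 'ee_rot': array([ 1.34960252e-01,  9.90850748e-01, -7.21851202e-04, -6.62271756e-05]), 'ft_force': array([-0.35668244,  0.48569777, -0.66963529]), 'torque': array([ 0.02486506, -0.04480361, -0.0011749 ]), 'grip_width': 1.0022717564641475}
scene {'mtx': array([[448.17130357,   0.        , 312.52356421],
       [  0.        , 448.17130357, 232.52781094],
       [  0.        ,   0.        ,   1.        ]]), 'dist_coeffs': array([0.01375326, 0.        , 0.        , 0.        , 0.        ]), 'rvec': array([ 1.84525958,  1.50851413, -0.66136979]), 'tvec': array([-0.16690368, -0.28513721,  1.33967711])}
top {'mtx': array([[554.98292421,   0.        , 318.44514547],
       [  0.        , 554.98292421, 240.33381136],
       [  0.        ,   0.        ,   1.        ]]), 'dist_coeffs': array([-0.10362478,  0.        ,  0.        ,  0.        ,  0.        ]), 'rvec': array([ 1.97321614, -2.22242825,  0.25699306]), 'tvec': array([0.09677472, 0.54155384, 0.963248  ])}
0.1
```

View pics/scene0.png

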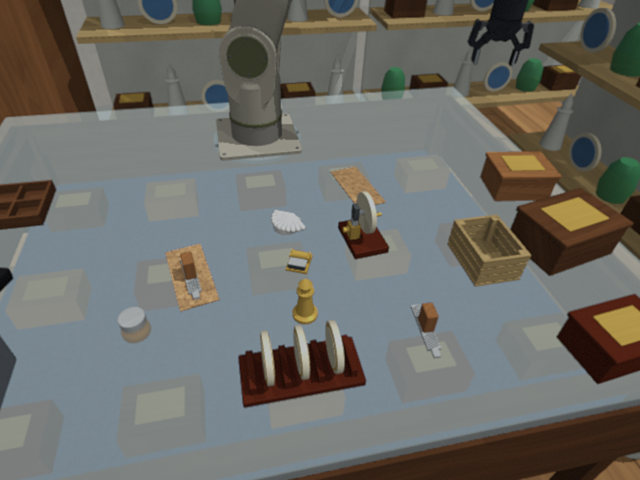

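View pics/top0.png

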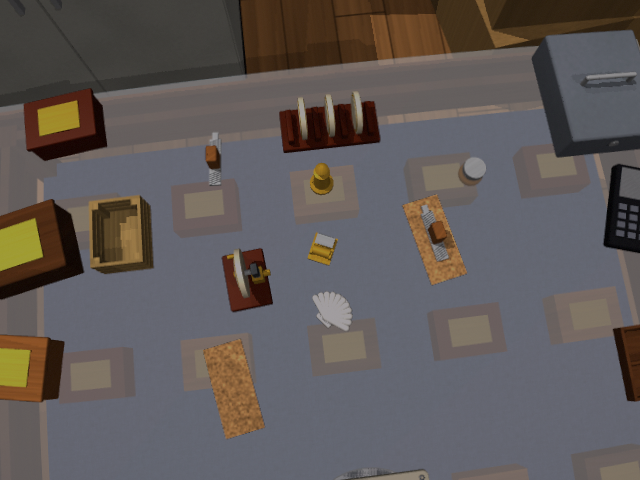

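The robot is at the bottom of the top view, so its right is image right. The file I want is on the mat near (435,235), and the stand is near (247,280). Next I'll zoom in on both.

```bash
cat > h.py <<'E'
import numpy as np,cv2
from workcell import get_obs,camera,calibration
from scipy.spatial.transform import Rotation as R
def unproj(n,px,z,c=None):
    c=c or calibration(n)
    u=cv2.undistortPointsIter(np.array(px,float).reshape(-1,1,2),c['mtx'],c['dist_coeffs'],None,None,(3,50,1e-9)).reshape(-1,2)
    Rm=cv2.Rodrigues(np.array(c['rvec']))[0];t=np.array(c['tvec']).ravel()
    C=-Rm.T@t;d=np.c_[u,np.ones(len(u))]@Rm
    return C+d*((z-C[2])/d[:,2])[:,None]
def proj(n,p,c=None):
    c=c or calibration(n)
    return cv2.projectPoints(np.array(p,float).reshape(-1,1,3),c['mtx'] if 0 else np.array(c['mtx']),None,None,None)[0] if 0 else cv2.projectPoints(np.array(p,float).reshape(-1,1,3),np.array(c['rvec']),np.array(c['tvec']),np.array(c['mtx']),np.array(c['dist_coeffs']))[0].reshape(-1,2)
def crop(src,dst,x0,y0,w,h,s):
    im=cv2.imread(src)[y0:y0+h,x0:x0+w]
    cv2.imwrite(dst,cv2.resize(im,None,fx=s,fy=s,interpolation=cv2.INTER_CUBIC))
E
python3 - <<'E'
from h import *
crop('pics/top0.png','pics/t_file.png',390,185,90,110,5)
crop('pics/top0.png','pics/t_stand.png',205,235,80,80,7)
crop('pics/scene0.png','pics/s_stand.png',325,180,75,85,7)
E
```

```text
(no output)
```

View pics/t_file.png

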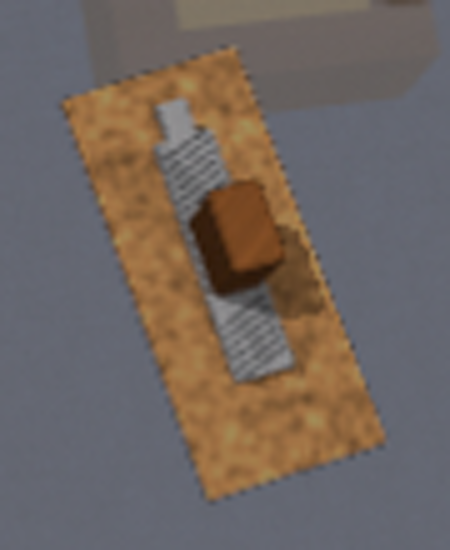

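View pics/t_stand.png

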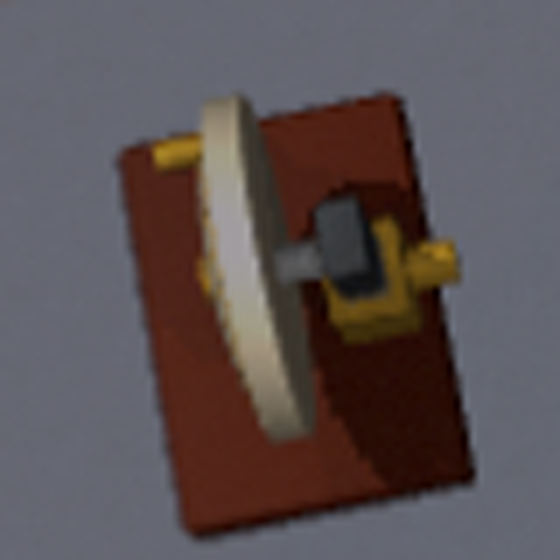

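View pics/s_stand.png

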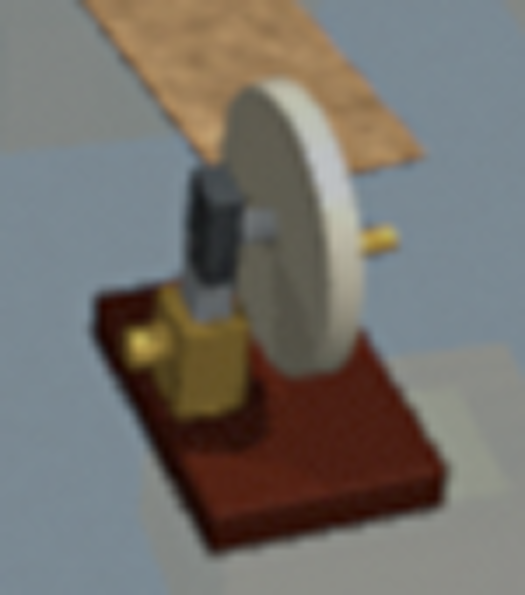

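Run:
```python
from h import *
np.set_printoptions(precision=4,suppress=True)
f=lambda p,o,s:[(o[0]+a/s-.5+.5/s,o[1]+b/s-.5+.5/s) for a,b in p]
m=unproj('top',f([(62,102),(235,45),(385,440),(208,500)],(390,185),5),.004);print('mat',m,m.mean(0))
d=(m[0]+m[1]-m[2]-m[3])/2;print('L',np.linalg.norm(d),np.linalg.norm(m[0]-m[1]),'yaw',np.arctan2(d[1],d[0]))
g=unproj('top',f([(210,190),(262,182),(285,258),(242,272)],(390,185),5),.056);print('grip',g,g.mean(0))
b=unproj('top',f([(160,105),(187,100),(232,382),(298,362),(160,148),(211,128)],(390,185),5),.010);print('blade',b)
n=(b[0]+b[1])/2;e=(b[2]+b[3])/2;d=n-e;print('L',np.linalg.norm(d),'yaw',np.arctan2(d[1],d[0]),'origin',e+d*50/115)
s=unproj('top',f([(120,152),(403,95),(475,480),(190,530)],(205,235),7),.02);print('stand',s,s.mean(0))
d=(s[0]+s[1]-s[2]-s[3])/2;print('L',np.linalg.norm(d),np.linalg.norm(s[0]-s[1]),'yaw',np.arctan2(d[1],d[0]))
yaw=np.arctan2(d[1],d[0])
# predicted lid top / lug for several heights
c=s.mean(0);ex=np.array([np.cos(yaw),np.sin(yaw),0]);ey=np.array([-ex[1],ex[0],0]);ez=np.array([0,0,1.])
for h in (.075,.085,.095):
  o=np.array([c[0],c[1],h])
  P=[o+45e-3*ez,o+45e-3*ex,o-45e-3*ex,o+.034*ex+.012*ey]
  print(h,'scene crop',(proj('scene',P)-[325,180]+.5)*7,'top crop',(proj('top',P)-[205,235]+.5)*7)
```

```text
mat [[ 0.6156 -0.1436  0.004 ]
 [ 0.6311 -0.2168  0.004 ]
 [ 0.465  -0.2483  0.004 ]
 [ 0.4502 -0.1755  0.004 ]] [ 0.5405 -0.196   0.004 ]
L 0.16880445941414976 0.07481105192467775 yaw 0.18897571709064126
grip [[ 0.5598 -0.1842  0.056 ]
 [ 0.5606 -0.2044  0.056 ]
 [ 0.5304 -0.208   0.056 ]
 [ 0.527  -0.1909  0.056 ]] [ 0.5445 -0.1969  0.056 ]
blade [[ 0.6081 -0.1811  0.01  ]
 [ 0.6089 -0.1922  0.01  ]
 [ 0.4939 -0.191   0.01  ]
 [ 0.4986 -0.218   0.01  ]
 [ 0.5905 -0.1782  0.01  ]
 [ 0.5963 -0.1998  0.01  ]]
L 0.11360327026835024 yaw 0.15767022428014507 origin [ 0.545  -0.1968  0.01  ]
stand [[0.5504 0.2197 0.02  ]
 [0.5572 0.1406 0.02  ]
 [0.449  0.1315 0.02  ]
 [0.4445 0.2092 0.02  ]] [0.5003 0.1752 0.02  ]
L 0.10748296780918226 0.07941749946104618 yaw 0.09138787683826174
0.075 scene crop [[294.4411 122.0571]
 [337.6653 333.8585]
 [225.0476 154.9633]
 [360.4189 303.5889]] top crop [[244.4556 246.4416]
 [238.7658 111.5246]
 [300.7298 447.4344]
 [201.0001 161.2682]]
0.085 scene crop [[297.9068  94.4889]
 [341.4459 307.7414]
 [227.8258 129.3594]
 [364.3187 277.5579]] top crop [[238.6175 239.065 ]
 [233.1944 103.2366]
 [295.6388 442.3073]
 [195.0462 153.4406]]
0.095 scene crop [[301.4235  66.5205]
 [345.2821 281.2454]
 [230.6422 103.4078]
 [368.2753 251.1534]] top crop [[232.6594 231.5357]
 [227.5151  94.7867]
 [290.4464 437.0773]
 [188.9766 145.4597]]
```

```bash
cat >> h.py <<'E'
def to(p,yaw=None):
    """shift/turn numbers; yaw = world yaw of tool -x (file nose dir)"""
    o=get_obs();r=R.from_quat(o['ee_rot']);d=r.inv().apply(np.array(p)-o['position'])
    x=-r.as_matrix()[:,0];cur=np.arctan2(x[1],x[0])
    t=0 if yaw is None else -((yaw-cur+np.pi)%(2*np.pi)-np.pi)/np.pi
    print('clk %.2f pos %s yaw %.3f tilt %.4f delta %s turn %.4f F %s w %.3f'%(o['clock'],o['position'].round(4),cur,r.as_matrix()[2,2]+1,d.round(4),t,o['ft_force'].round(2),o['grip_width']))
E
python3 -c "
from h import *
to([.42,.36,.26],.09)"
```

```text
clk 0.10 pos [0.1671 0.6019 0.2306] yaw -0.271 tilt 0.0000 delta [-0.3084 -0.1655 -0.0292] turn -0.1148 F [-0.9  -0.9  -0.25] w 1.000
```

```bash
python3 -m handwheel '[{"jaw":85,"delta_pos":[-0.308,-0.165,-0.03],"turn":-0.115},{"jaw":85,"delta_pos":[-0.308,-0.165,-0.03],"turn":-0.115},{"jaw":85,"delta_pos":[-0.308,-0.165,-0.03],"turn":-0.115},{"jaw":85,"delta_pos":[-0.308,-0.165,-0.03],"turn":-0.115},{"jaw":85,"delta_pos":[-0.308,-0.165,-0.03],"turn":-0.115},{"jaw":85,"delta_pos":[-0.308,-0.165,-0.03],"turn":-0.115},{"jaw":85,"delta_pos":[-0.308,-0.165,-0.03],"turn":-0.115},{"jaw":85,"delta_pos":[-0.308,-0.165,-0.03],"turn":-0.115},{"jaw":85,"delta_pos":[-0.308,-0.165,-0.03],"turn":-0.115},{"jaw":85,"delta_pos":[-0.308,-0.165,-0.03],"turn":-0.115}]' 60
python3 - <<'E'
from h import *
to([.545,-.197,.16],.158)
print(get_obs()['joint_pos'].round(2))
c=calibration('wrist');print(c['tvec'],c['rvec'])
cv2.imwrite('pics/w1.png',camera('wrist')[:,:,::-1])
E
```

```text
clock: 0.93
position: [0.424, 0.3561, 0.2616]
ee_rot: [-0.041, 0.999, -0.001, 0.001]
ft_force: [-0.3, 0.5, 0.6]
grip_width: 0.992
clk 0.93 pos [0.424  0.3561 0.2616] yaw 0.082 tilt 0.0000 delta [-0.075  -0.561   0.1024] turn -0.0241 F [-0.34  0.52  0.59] w 0.992
[-0.88  0.16  0.11  1.61 -0.02  1.37  0.88]
[-0.3201114  -0.47988831  0.26505349] [-1.96403404 -2.13098992 -0.3497819 ]
```

View pics/w1.png

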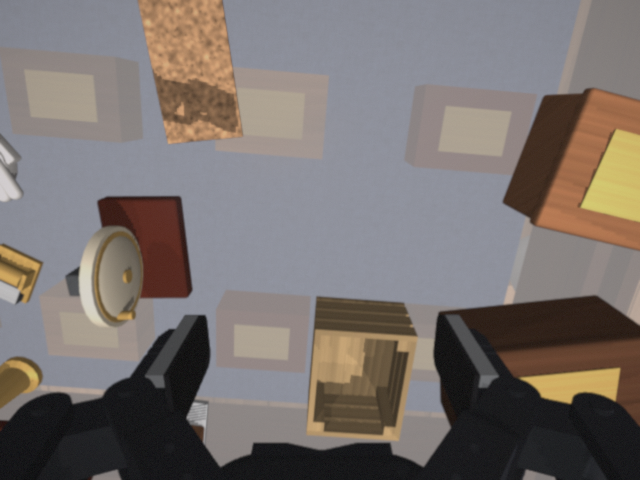

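The wrist view shows the lid's +y face, with the hub near (127,277) and the lug near (128,316).

Run:
```python
from h import *
crop('pics/w1.png','pics/w1c.png',60,180,140,140,5)
```

```text
(no output)
```

View pics/w1c.png

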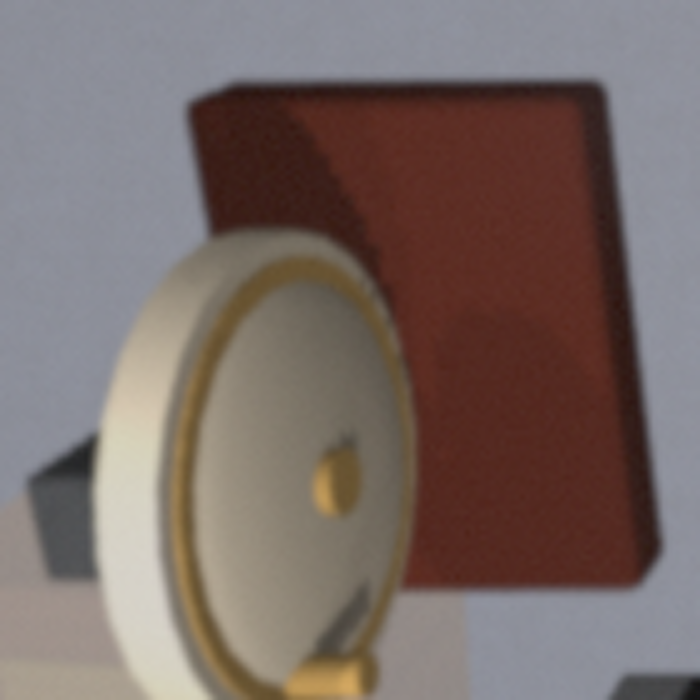

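Run:
```python
from h import *
np.set_printoptions(precision=4,suppress=True)
c=calibration('wrist');print(c['tvec'],get_obs()['position'])
crop('pics/w1.png','pics/w1d.png',60,260,120,90,6)
f=lambda p,o,s:np.array([(o[0]+a/s-.5+.5/s,o[1]+b/s-.5+.5/s) for a,b in p])
s=unproj('wrist',f([(605,100),(220,100),(640,580)],(60,180),5),.02,c);print('stand corners near-left,near-right,far-left',s)
yaw=.088;o=np.array([.5003,.1752,0]);ex=np.array([np.cos(yaw),np.sin(yaw),0]);ey=np.array([-ex[1],ex[0],0])
def onplane(px,y):
    P1=unproj('wrist',px,.0,c);P2=unproj('wrist',px,.1,c)
    a=(P1-o)@ey;b=(P2-o)@ey;t=((y-a)/(b-a))[:,None];P=P1+(P2-P1)*t
    return np.c_[(P-o)@ex,P[:,2]]
names=['face left','face right','face top','hub','lug base','lug tip']
print(names);print(onplane(f([(178,490),(416,460),(300,250),(335,480),(290,680),(362,675)],(60,180),5),.005))
```

```text
[-0.3216 -0.4785  0.2655] [0.4217 0.3587 0.2613]
stand corners near-left,near-right,far-left [[0.4408 0.22   0.02  ]
 [0.4473 0.1437 0.02  ]
 [0.5465 0.2245 0.02  ]]
['face left', 'face right', 'face top', 'hub', 'lug base', 'lug tip']
[[-0.0112  0.1091]
 [ 0.0185  0.0285]
 [-0.0365  0.0591]
 [ 0.0085  0.0609]
 [ 0.0359  0.0879]
 [ 0.0487  0.0636]]
```

View pics/w1d.png

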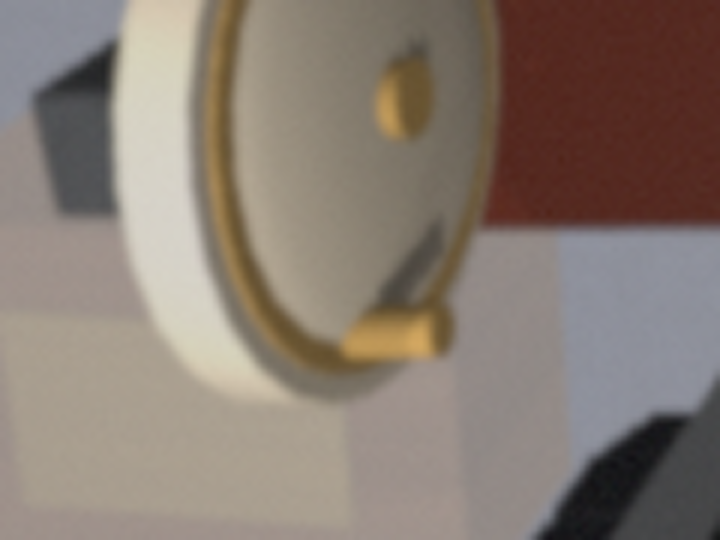

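Run:
```python
from h import *
np.set_printoptions(precision=4,suppress=True)
c=dict(calibration('wrist'));c['tvec']=np.array([-0.3201114,-0.47988831,0.26505349]);c['rvec']=np.array([-1.96403404,-2.13098992,-0.3497819])
f=lambda p,o,s:np.array([(o[0]+a/s-.5+.5/s,o[1]+b/s-.5+.5/s) for a,b in p])
s=unproj('wrist',f([(605,100),(220,100),(640,580)],(60,180),5),.02,c);print('stand corners near-left,near-right,far-left',s)
yaw=.088;o=np.array([.5003,.1752,0]);ex=np.array([np.cos(yaw),np.sin(yaw),0]);ey=np.array([-ex[1],ex[0],0])
def onplane(px,y):
    P1=unproj('wrist',px,.0,c);P2=unproj('wrist',px,.1,c)
    a=(P1-o)@ey;b=(P2-o)@ey;t=((y-a)/(b-a))[:,None];P=P1+(P2-P1)*t
    return np.c_[(P-o)@ex,P[:,2]]
A=onplane(np.r_[f([(163,490),(417,460)],(60,180),5),f([(330,402),(200,150),(497,90)],(60,260),6)],.005)
M=np.c_[2*A,np.ones(len(A))];x=np.linalg.lstsq(M,(A**2).sum(1),rcond=None)[0];print(A,'circle',x[:2],np.sqrt(x[2]+x[0]**2+x[1]**2))
print('hub',onplane(f([(395,105)],(60,260),6),.007),'hub end',onplane(f([(412,98)],(60,260),6),.011))
for y in (.005,.008):print('lug base',onplane(f([(355,337)],(60,260),6),y))
for y in (.015,.02,.025):print('lug tip',y,onplane(f([(436,330)],(60,260),6),y))
```

```text
stand corners near-left,near-right,far-left [[0.4432 0.217  0.02  ]
 [0.4494 0.1405 0.02  ]
 [0.5491 0.2211 0.02  ]]
[[-0.0134  0.1184]
 [ 0.0177  0.0353]
 [ 0.041   0.1018]
 [-0.0078  0.1193]
 [ 0.02    0.0375]] circle [0.0042 0.0777] 0.04385569466828525
hub [[0.0064 0.0736]] hub end [[0.0043 0.0758]]
lug base [[0.0356 0.0924]]
lug base [[0.0327 0.0975]]
lug tip 0.015 [[0.0369 0.0882]]
lug tip 0.02 [[0.0317 0.0973]]
lug tip 0.025 [[0.0265 0.1065]]
```

```bash
python3 -c "
from h import *
to([.545,-.197,.2],.158)"; python3 -m handwheel '[{"jaw":85,"delta_pos":[-0.04,-0.25,0],"turn":-0.02},{"jaw":85,"delta_pos":[-0.04,-0.25,0],"turn":-0.02},{"jaw":85,"delta_pos":[-0.04,-0.25,0],"turn":-0.02},{"jaw":85,"delta_pos":[-0.04,-0.25,0],"turn":-0.02},{"jaw":85,"delta_pos":[-0.04,-0.25,0],"turn":-0.02},{"jaw":85,"delta_pos":[-0.075,-0.56,0.05],"turn":-0.022},{"jaw":85,"delta_pos":[-0.075,-0.56,0.05],"turn":-0.022},{"jaw":85,"delta_pos":[-0.075,-0.56,0.05],"turn":-0.022},{"jaw":85,"delta_pos":[-0.075,-0.56,0.05],"turn":-0.022},{"jaw":85,"delta_pos":[-0.075,-0.56,0.05],"turn":-0.022}]';python3 -c "
from h import *
to([.545,-.197,.2],.158)"
```

```text
clk 0.98 pos [0.4217 0.3587 0.2613] yaw 0.086 tilt 0.0000 delta [-0.0754 -0.5642  0.0615] turn -0.0230 F [-0.71  0.57 -0.39] w 0.997
clock: 1.82
position: [0.5138, -0.0431, 0.232]
ee_rot: [-0.081, 0.997, 0.0, 0.0]
ft_force: [1.1, -0.1, 0.9]
grip_width: 0.995
clk 1.82 pos [ 0.5138 -0.0431  0.232 ] yaw 0.162 tilt 0.0000 delta [-0.0059 -0.1569  0.0319] turn 0.0013 F [ 1.09 -0.08  0.87] w 0.995
```

```bash
python3 -m handwheel '[{"jaw":85,"delta_pos":[-0.006,-0.157,0.032],"turn":0},{"jaw":85,"delta_pos":[-0.006,-0.157,0.032],"turn":0},{"jaw":85,"delta_pos":[-0.006,-0.157,0.032],"turn":0},{"jaw":85,"delta_pos":[-0.006,-0.157,0.032],"turn":0},{"jaw":85,"delta_pos":[-0.006,-0.157,0.032],"turn":0},{"jaw":85,"delta_pos":[-0.006,-0.157,0.032],"turn":0},{"jaw":85,"delta_pos":[-0.006,-0.157,0.032],"turn":0}]';python3 -c "
from h import *
to([.545,-.197,.05],.158)
print(calibration('wrist')['tvec'])
cv2.imwrite('pics/w2.png',camera('wrist')[:,:,::-1])
print(calibration('wrist')['tvec'])"
```

```text
clock: 2.4
position: [0.5452, -0.195, 0.1999]
ee_rot: [-0.081, 0.997, 0.001, -0.0]
ft_force: [0.0, 0.3, -0.5]
grip_width: 0.994
clk 2.40 pos [ 0.5452 -0.195   0.1999] yaw 0.161 tilt 0.0000 delta [ 0.0004 -0.0021  0.1499] turn 0.0011 F [ 0.02  0.31 -0.49] w 0.994
[ 0.27945996 -0.51235115  0.1895211 ]
[ 0.27955286 -0.51241957  0.18950381]
```

View pics/w2.png

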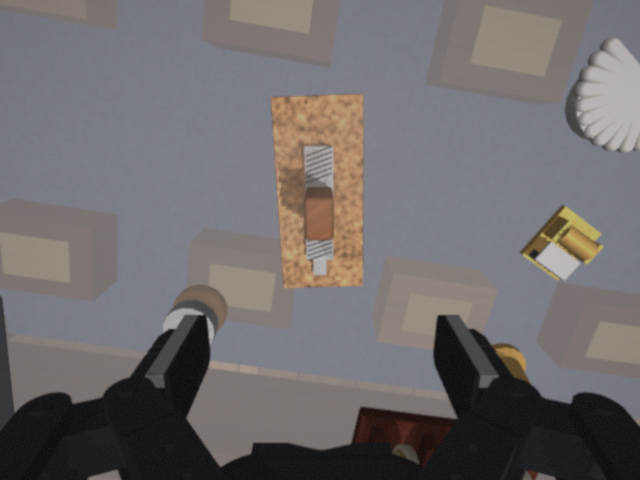

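Run:
```python
from h import *
np.set_printoptions(precision=4,suppress=True)
b=unproj('wrist',[(305,146),(333,145),(315,275),(327,275)],.010);print(b)
n=(b[2]+b[3])/2;e=(b[0]+b[1])/2;d=n-e;print(np.linalg.norm(d),'yaw',np.arctan2(d[1],d[0]),'origin',e+d*50/115)
print('grip',unproj('wrist',[(306,196),(332,196),(333,240),(307,240)],.056))
m=unproj('wrist',[(272,97),(363,95),(363,286),(285,288)],.004);print('mat',m.mean(0))
print('jar',unproj('top',[(474,168)],.045))
```

```text
[[ 0.4985 -0.2157  0.01  ]
 [ 0.494  -0.1931  0.01  ]
 [ 0.6114 -0.1895  0.01  ]
 [ 0.6096 -0.1787  0.01  ]]
0.11606863491493541 yaw 0.17543669506032022 origin [ 0.5459 -0.1956  0.01  ]
grip [[ 0.5294 -0.2085  0.056 ]
 [ 0.5263 -0.1896  0.056 ]
 [ 0.56   -0.183   0.056 ]
 [ 0.5632 -0.2026  0.056 ]]
mat [ 0.5416 -0.1953  0.004 ]
jar [[ 0.6624 -0.2891  0.045 ]]
```

```bash
python3 -m handwheel '[{"jaw":85,"delta_pos":[0,-0.001,0.13],"turn":-0.002},{"jaw":85,"delta_pos":[0,-0.001,0.13],"turn":-0.002},{"jaw":85,"delta_pos":[0,-0.001,0.13],"turn":-0.002},{"jaw":85,"delta_pos":[0,-0.001,0.13],"turn":-0.002},{"jaw":85,"delta_pos":[0,-0.001,0.17],"turn":-0.002},{"jaw":85,"delta_pos":[0,-0.001,0.181],"turn":-0.002},{"jaw":85,"delta_pos":[0,-0.001,0.181],"turn":-0.002},{"jaw":85,"delta_pos":[0,-0.001,0.181],"turn":-0.002}]' 80; python3 -c "
from h import *
to([.545,-.196,.019],.168)"
```

```text
clock: 3.12
position: [0.5459, -0.1974, 0.0211]
ee_rot: [-0.083, 0.997, 0.0, 0.0]
ft_force: [0.0, 0.1, 0.5]
grip_width: 0.992
clk 3.12 pos [ 0.5459 -0.1974  0.0211] yaw 0.167 tilt 0.0000 delta [0.0006 0.0016 0.0021] turn -0.0004 F [0.05 0.11 0.5 ] w 0.992
```

```bash
python3 -m handwheel '[{"jaw":85,"delta_pos":[0,0.001,0],"turn":0},{"jaw":15,"delta_pos":[0,0.001,0],"turn":0},{"jaw":15,"delta_pos":[0,0.001,0],"turn":0},{"jaw":15,"delta_pos":[0,0.001,0],"turn":0},{"jaw":15,"delta_pos":[0,0.001,0],"turn":0},{"jaw":15,"delta_pos":[0,0.001,0],"turn":0},{"jaw":15,"delta_pos":[0,0.001,0],"turn":0},{"jaw":15,"delta_pos":[0,0.001,0],"turn":0},{"jaw":15,"delta_pos":[0,0.001,0],"turn":0},{"jaw":15,"delta_pos":[0,0.001,0],"turn":0}]' 80; python3 -c "
from h import *
to([.545,-.196,.019],.168)"
```

```text
clock: 3.95
position: [0.545, -0.1971, 0.0198]
ee_rot: [-0.083, 0.997, -0.0, 0.0]
ft_force: [-1.2, 0.8, 5.1]
grip_width: 0.249
clk 3.95 pos [ 0.545  -0.1971  0.0198] yaw 0.166 tilt 0.0000 delta [-0.0002  0.0011  0.0008] turn -0.0007 F [-1.16  0.77  5.1 ] w 0.249
```

```bash
python3 -m handwheel '[{"jaw":15,"delta_pos":[0,0,-0.02],"turn":0},{"jaw":15,"delta_pos":[0,0,-0.05],"turn":0},{"jaw":15,"delta_pos":[0,0,-0.09],"turn":0},{"jaw":15,"delta_pos":[0,0,-0.13],"turn":0},{"jaw":15,"delta_pos":[0,0,-0.16],"turn":0},{"jaw":15,"delta_pos":[0,0,-0.18],"turn":0},{"jaw":15,"delta_pos":[0,0,-0.18],"turn":0},{"jaw":15,"delta_pos":[0,0,-0.18],"turn":0}]' 80; python3 -c "
from h import *
to([.45,.18,.20],.09)
cv2.imwrite('pics/w3.png',camera('wrist')[:,:,::-1])
cv2.imwrite('pics/s3.png',camera('scene')[:,:,::-1])
to([.455,.1715,.20],.09)
"
```

```text
clock: 4.62
position: [0.545, -0.1969, 0.1995]
ee_rot: [-0.083, 0.997, 0.0, 0.001]
ft_force: [0.2, 0.5, -3.1]
grip_width: 0.25
clk 4.62 pos [ 0.545  -0.1969  0.1995] yaw 0.166 tilt 0.0000 delta [ 0.0314  0.3874 -0.0005] turn 0.0242 F [ 0.19  0.54 -3.12] w 0.250
clk 4.72 pos [ 0.544  -0.1965  0.1976] yaw 0.166 tilt 0.0000 delta [ 0.0269  0.3776 -0.0019] turn 0.0242 F [-0.36 -0.38 -3.7 ] w 0.244
```

View pics/w3.png

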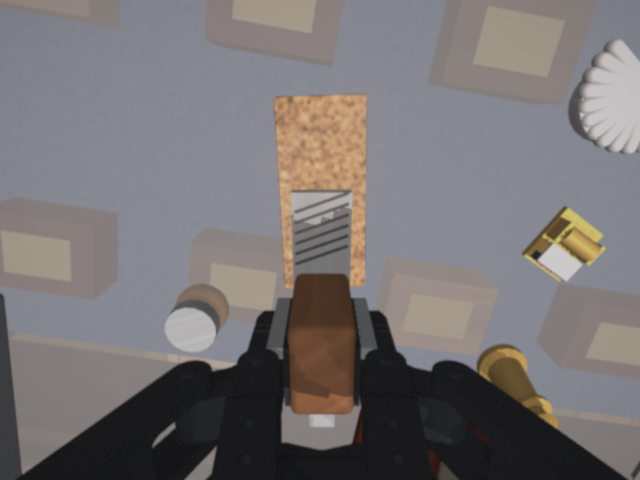

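View pics/s3.png

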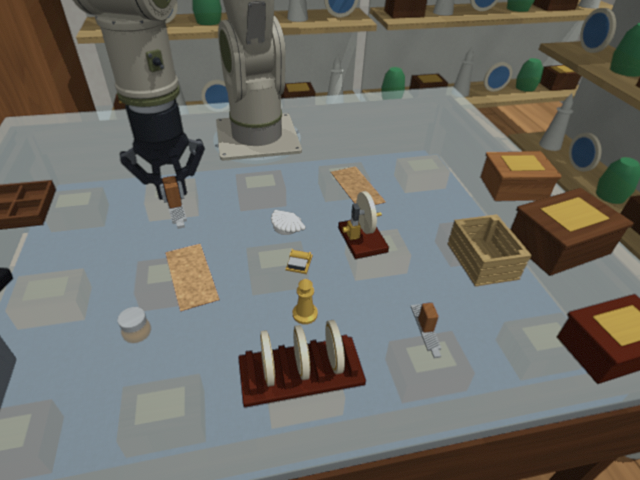

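```bash
python3 -m handwheel '[{"jaw":15,"delta_pos":[0.027,0.378,-0.01],"turn":0.0},{"jaw":15,"delta_pos":[0.027,0.378,-0.01],"turn":0.0},{"jaw":15,"delta_pos":[0.027,0.378,-0.01],"turn":0.026},{"jaw":15,"delta_pos":[0.027,0.378,-0.01],"turn":0.026},{"jaw":15,"delta_pos":[0.027,0.378,-0.01],"turn":0.026},{"jaw":15,"delta_pos":[0.027,0.378,-0.01],"turn":0.026},{"jaw":15,"delta_pos":[0.027,0.378,-0.01],"turn":0.026},{"jaw":15,"delta_pos":[0.027,0.378,-0.01],"turn":0.026},{"jaw":15,"delta_pos":[0.027,0.378,-0.01],"turn":0.026},{"jaw":15,"delta_pos":[0.027,0.378,-0.01],"turn":0.026}]' 80;  python3 -m handwheel '[{"jaw":15,"delta_pos":[0,0,0.0],"turn":0.0},{"jaw":15,"delta_pos":[0,0,0],"turn":0.0}]'; python3 -c "
from h import *
to([.455,.173,.15],.087)
cv2.imwrite('pics/t4.png',camera('top')[:,:,::-1])
cv2.imwrite('pics/s4.png',camera('scene')[:,:,::-1])
crop('pics/t4.png','pics/t4c.png',190,210,120,120,6)
crop('pics/s4.png','pics/s4c.png',300,130,120,130,6)
to([.455,.173,.15],.087)
"
```

```text
clock: 5.55
position: [0.4522, 0.1792, 0.2077]
ee_rot: [-0.047, 0.999, 0.001, -0.002]
ft_force: [1.1, 0.8, -2.7]
grip_width: 0.25
clock: 5.72
position: [0.4551, 0.1709, 0.2079]
ee_rot: [-0.042, 0.999, -0.001, -0.001]
ft_force: [-0.1, 0.0, -1.9]
grip_width: 0.248
clk 5.72 pos [0.4551 0.1709 0.2079] yaw 0.085 tilt 0.0000 delta [-0.0002  0.0022  0.0579] turn -0.0006 F [-0.12  0.   -1.91] w 0.248
clk 5.82 pos [0.4558 0.1698 0.2085] yaw 0.082 tilt 0.0000 delta [0.0005 0.0033 0.0585] turn -0.0015 F [ 1.05 -0.31 -2.31] w 0.246
```

View pics/t4c.png

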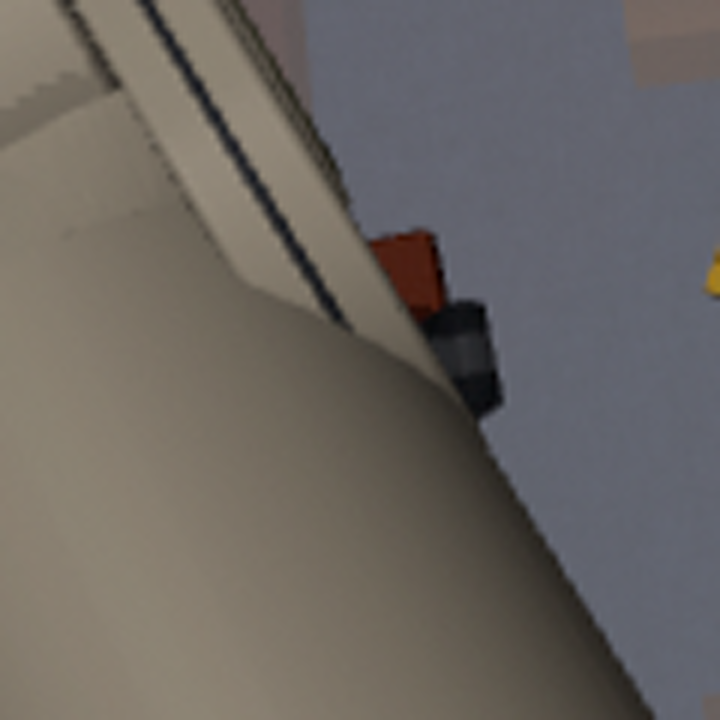

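View pics/s4c.png

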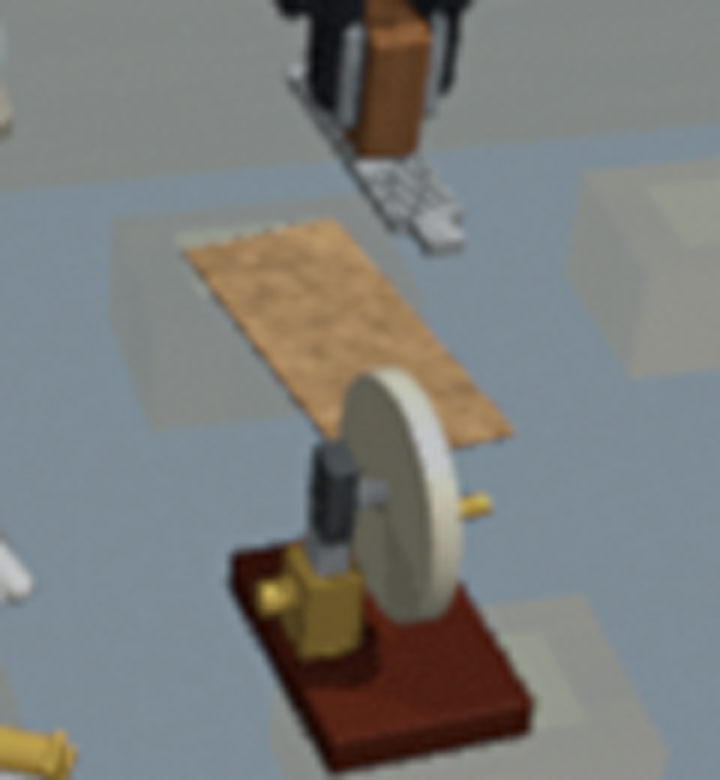

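```bash
python3 -m handwheel '[{"jaw":15,"delta_pos":[0,0.003,0.02],"turn":-0.001},{"jaw":15,"delta_pos":[0,0.003,0.04],"turn":-0.001},{"jaw":15,"delta_pos":[0,0.003,0.05],"turn":-0.001},{"jaw":15,"delta_pos":[0,0.003,0.057],"turn":-0.001},{"jaw":15,"delta_pos":[0,0.003,0.057],"turn":-0.001},{"jaw":15,"delta_pos":[0,0.003,0.057],"turn":-0.001},{"jaw":15,"delta_pos":[0,0.003,0.057],"turn":-0.001}]'; python3 -c "
from h import *
to([.455,.173,.15],.087)
cv2.imwrite('pics/s5.png',camera('scene')[:,:,::-1])
crop('pics/s5.png','pics/s5c.png',300,130,120,130,6)
"
```

```text
clock: 6.4
position: [0.4561, 0.1744, 0.1533]
ee_rot: [-0.043, 0.999, 0.0, 0.001]
ft_force: [0.4, -0.1, -1.7]
grip_width: 0.247
clk 6.40 pos [0.4561 0.1744 0.1533] yaw 0.087 tilt 0.0000 delta [ 0.0012 -0.0013  0.0033] turn -0.0000 F [ 0.4  -0.11 -1.69] w 0.247
```

View pics/s5c.png

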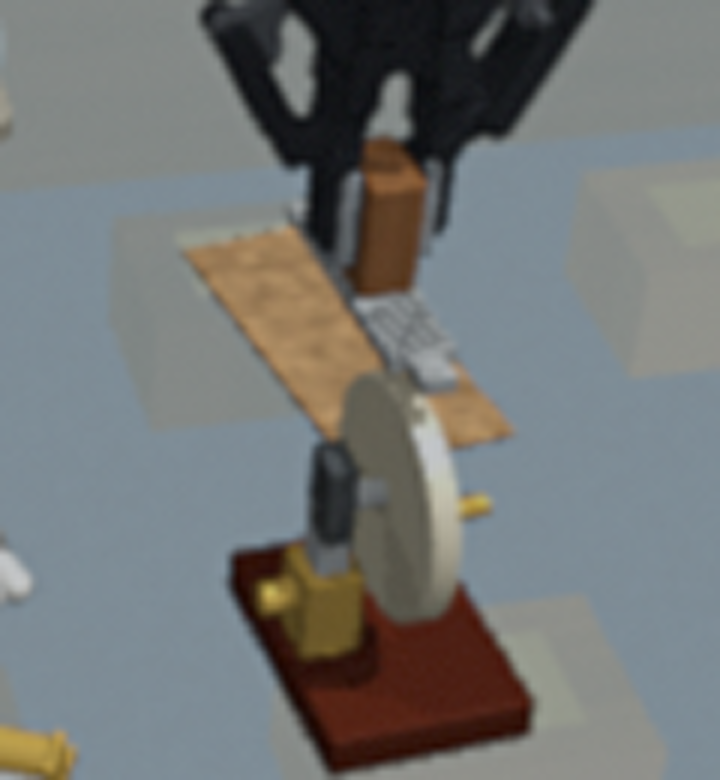

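Run:
```python
from h import *
np.set_printoptions(precision=1,suppress=True)
o=np.array([.456,.1735,.1535]);yaw=.087;ex=np.array([np.cos(yaw),np.sin(yaw),0]);ey=np.array([-ex[1],ex[0],0]);ez=np.array([0,0,1.])
F=lambda x,y,z:o+ex*x+ey*y+ez*(z-.0158)
pc=lambda P:(proj('scene',P)-[300,130]+.5)*6
print('nose tip top L/R, bottom',pc([F(.065,.006,.006),F(.065,-.006,.006),F(.065,0,0)]))
print('grip bottom front L/R',pc([F(.017,.011,.006),F(.017,-.011,.006)]),'grip top front',pc([F(.017,.011,.052),F(.017,-.011,.052)]))
for oy in (.1752,.178,.181):
  S=np.array([.500,oy,0])
  for h in (.075,.08,.085):
    a=[S+ez*(h+.045)+ey*.005,S+ez*(h+.045)-ey*.005,S+ex*.045+ez*h-ey*.005,S+ex*.045+ez*h+ey*.005,S-ez*(.045-h)-.005*ey]
    print(oy,h,pc(a).tolist())
  print('base corners',pc([S+[0,0,.02]+ex*sx*.055+ey*sy*.04 for sx,sy in((1,1),(1,-1),(-1,-1))]).tolist())
```

```text
nose tip top L/R, bottom [[455.9 379.3]
 [422.4 385. ]
 [437.2 396.8]]
grip bottom front L/R [[414.7 298. ]
 [355.4 307.6]] grip top front [[429.  183.6]
 [367.8 192.9]]
0.1752 0.075 [[415.5345349293764, 401.88211258211174], [388.5093826183013, 406.49425532049406], [425.02466193479404, 588.3361773925055], [452.0352261449466, 583.2559299564675], [364.4069344562939, 604.9758139880672]]
0.1752 0.08 [[417.059394302044, 390.1167943770589], [389.94102146719956, 394.7160249341959], [426.5890203865889, 577.1787115054948], [453.69249744221383, 572.1082733471707], [365.66828002769125, 594.5799036479646]]
0.1752 0.085 [[418.59538843224095, 378.2668531601097], [391.38313584686523, 382.85287663446763], [428.16481898265795, 565.940843197182], [455.36186275593707, 560.8804762832349], [366.93825471735374, 584.1138609731247]]
base corners [[536.2483529289756, 701.1710792189862], [326.62210963094674, 743.227094878263], [222.50044194830866, 549.750047566425]]
0.178 0.075 [[423.32096668504767, 401.00660188179927], [396.32875350454015, 405.614385651446], [432.84777112920574, 587.3609890746494], [459.8253
[... 713 characters left out ...]
.67260583475297], [441.2209201277683, 586.3172391439425], [468.163229515726, 581.2473234270616], [379.6422456058858, 603.0675971883782]]
0.181 0.08 [[433.2358426877695, 388.31003198913817], [406.1860900140073, 392.9002614813088], [442.84175552417696, 575.1643450134098], [469.87650986537585, 570.1042328624201], [380.9535360046459, 592.6756294445311]]
0.181 0.085 [[434.82831073401576, 376.4660844456353], [407.6851517066834, 381.0431264513645], [444.47443415421696, 563.9311616679497], [471.602282393732, 558.8811141975514], [382.273790451522, 582.2136220446964]]
base corners [[551.6709232679146, 699.1211347910538], [342.55908855074426, 741.0921703470747], [237.30475349978292, 547.9659643194134]]
```

```bash
python3 -m handwheel '[{"jaw":15,"delta_pos":[0,0,0.003],"turn":0},{"jaw":15,"delta_pos":[0,0,0.006],"turn":0},{"jaw":15,"delta_pos":[0,0,0.008],"turn":0},{"jaw":15,"delta_pos":[0,0,0.008],"turn":0},{"jaw":15,"delta_pos":[0,0,0.008],"turn":0}]'; python3 -m handwheel '[{"jaw":15,"delta_pos":[0,0,0.001],"turn":0},{"jaw":15,"delta_pos":[0,0,0.002],"turn":0},{"jaw":15,"delta_pos":[0,0,0.002],"turn":0},{"jaw":15,"delta_pos":[0,0,0.002],"turn":0}]'
```

```text
clock: 6.87
position: [0.4554, 0.1744, 0.1442]
ee_rot: [-0.044, 0.999, -0.0, -0.0]
ft_force: [0.2, 0.2, -2.6]
grip_width: 0.254
clock: 7.2
position: [0.4555, 0.1744, 0.1423]
ee_rot: [-0.044, 0.999, 0.0, -0.0]
ft_force: [0.5, -0.0, -2.0]
grip_width: 0.247
```

```bash
python3 -m handwheel '[{"jaw":15,"delta_pos":[0,0,0.001],"turn":0},{"jaw":15,"delta_pos":[0,0,0.002],"turn":0},{"jaw":15,"delta_pos":[0,0,0.002],"turn":0},{"jaw":15,"delta_pos":[0,0,0.002],"turn":0}]';python3 -m handwheel '[{"jaw":15,"delta_pos":[0,0,0.001],"turn":0},{"jaw":15,"delta_pos":[0,0,0.002],"turn":0},{"jaw":15,"delta_pos":[0,0,0.002],"turn":0},{"jaw":15,"delta_pos":[0,0,0.002],"turn":0}]'
```

```text
clock: 7.53
position: [0.4556, 0.1745, 0.1404]
ee_rot: [-0.044, 0.999, 0.0, 0.0]
ft_force: [-1.0, 1.0, -2.1]
grip_width: 0.248
clock: 7.87
position: [0.4556, 0.1745, 0.1386]
ee_rot: [-0.044, 0.999, 0.0, 0.0]
ft_force: [-1.5, -0.4, 2.7]
grip_width: 0.241
```

```bash
python3 -m handwheel '[{"jaw":15,"delta_pos":[-0.004,0,0.0004],"turn":0},{"jaw":15,"delta_pos":[-0.008,0,0.0004],"turn":0},{"jaw":15,"delta_pos":[-0.012,0,0.0004],"turn":0},{"jaw":15,"delta_pos":[-0.016,0,0.0004],"turn":0},{"jaw":15,"delta_pos":[-0.020,0,0.0004],"turn":0}]'
```

```text
clock: 8.28
position: [0.476, 0.1763, 0.1381]
ee_rot: [-0.044, 0.999, 0.0, 0.0]
ft_force: [-1.4, -1.0, 3.2]
grip_width: 0.242
```

```bash
python3 -m handwheel '[{"jaw":15,"delta_pos":[-0.004,0,0.0003],"turn":0},{"jaw":15,"delta_pos":[-0.008,0,0.0003],"turn":0},{"jaw":15,"delta_pos":[-0.012,0,0.0003],"turn":0},{"jaw":15,"delta_pos":[-0.016,0,0.0003],"turn":0},{"jaw":15,"delta_pos":[-0.020,0,0.0003],"turn":0}]';  python3 -c "
from h import *
cv2.imwrite('pics/s6.png',camera('scene')[:,:,::-1])
cv2.imwrite('pics/w6.png',camera('wrist')[:,:,::-1])
crop('pics/s6.png','pics/s6c.png',300,130,120,130,6)
"
```

```text
clock: 8.7
position: [0.4957, 0.178, 0.1377]
ee_rot: [-0.044, 0.999, 0.0, -0.0]
ft_force: [-2.8, -0.6, 6.1]
grip_width: 0.247
```

View pics/s6c.png

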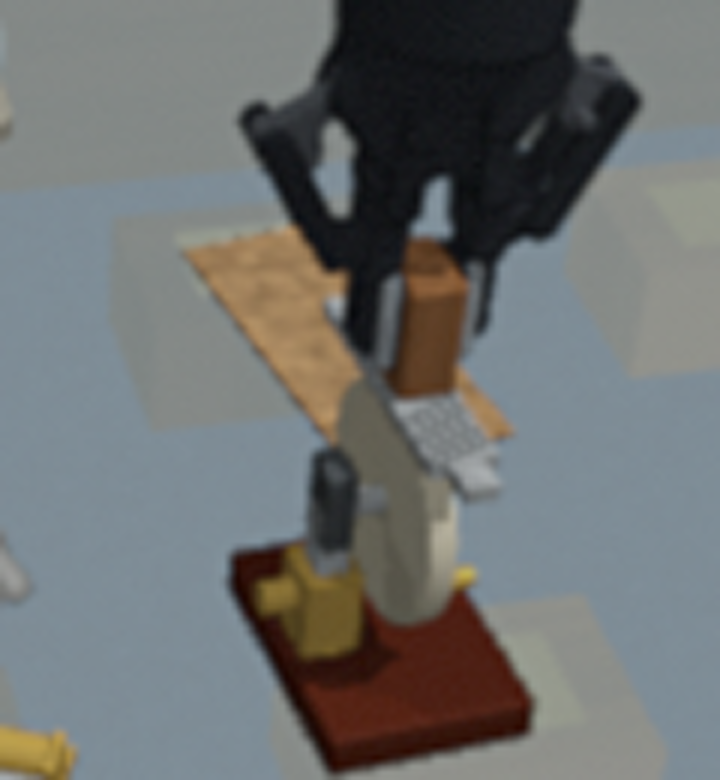

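View pics/w6.png

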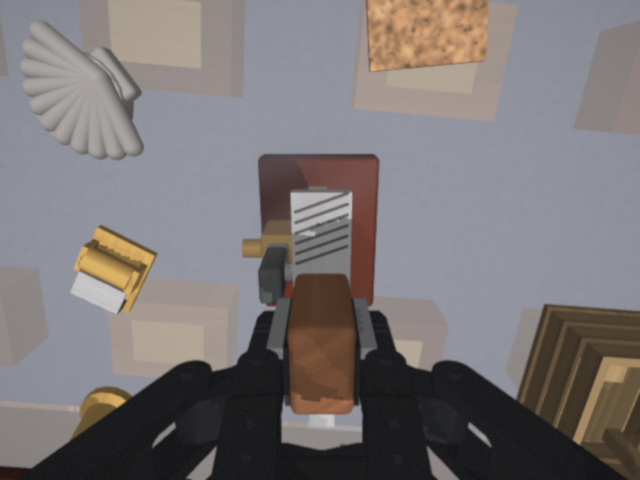

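```bash
python3 -m handwheel '[{"jaw":15,"delta_pos":[-0.004,0,-0.0006],"turn":0},{"jaw":15,"delta_pos":[-0.008,0,-0.0009],"turn":0},{"jaw":15,"delta_pos":[-0.012,0,-0.0012],"turn":0},{"jaw":15,"delta_pos":[-0.016,0,-0.0015],"turn":0},{"jaw":15,"delta_pos":[-0.020,0,-0.0018],"turn":0}]'
```

```text
clock: 9.22
position: [0.5155, 0.1798, 0.1393]
ee_rot: [-0.044, 0.999, 0.0, -0.0]
ft_force: [-1.9, -0.0, 3.5]
grip_width: 0.248
```

```bash
python3 -m handwheel '[{"jaw":15,"delta_pos":[-0.004,0,-0.0002],"turn":0},{"jaw":15,"delta_pos":[-0.008,0,-0.0004],"turn":0},{"jaw":15,"delta_pos":[-0.012,0,-0.0006],"turn":0},{"jaw":15,"delta_pos":[-0.016,0,-0.0008],"turn":0},{"jaw":15,"delta_pos":[-0.020,0,-0.0008],"turn":0}]'
```

```text
clock: 9.63
position: [0.5356, 0.1815, 0.1403]
ee_rot: [-0.044, 0.999, 0.0, -0.0]
ft_force: [-2.0, 1.3, 3.5]
grip_width: 0.248
```

```bash
python3 -m handwheel '[{"jaw":15,"delta_pos":[-0.002,0,-0.006],"turn":0},{"jaw":15,"delta_pos":[-0.002,0,-0.016],"turn":0},{"jaw":15,"delta_pos":[-0.002,0,-0.02],"turn":0},{"jaw":15,"delta_pos":[0.03,0,-0.02],"turn":0},{"jaw":15,"delta_pos":[0.06,0,-0.02],"turn":0},{"jaw":15,"delta_pos":[0.08,0,-0.02],"turn":0},{"jaw":15,"delta_pos":[0.08,0,-0.015],"turn":0},{"jaw":15,"delta_pos":[0.08,0,-0.009],"turn":0},{"jaw":15,"delta_pos":[0.08,0,-0.006],"turn":0},{"jaw":15,"delta_pos":[0.08,0,-0.006],"turn":0}]'; python3 -c "
from h import *
cv2.imwrite('pics/s7.png',camera('scene')[:,:,::-1])
to([.4555,.1745,.14],.087)
crop('pics/s7.png','pics/s7c.png',300,130,120,130,6)
"
```

```text
clock: 10.47
position: [0.4559, 0.1741, 0.1456]
ee_rot: [-0.043, 0.999, -0.0, -0.0]
ft_force: [0.2, -0.5, -2.3]
grip_width: 0.247
clk 10.52 pos [0.456  0.1741 0.1459] yaw 0.087 tilt 0.0000 delta [0.0005 0.0004 0.0059] turn -0.0001 F [-0.12  0.27 -2.21] w 0.250
```

View pics/s7c.png

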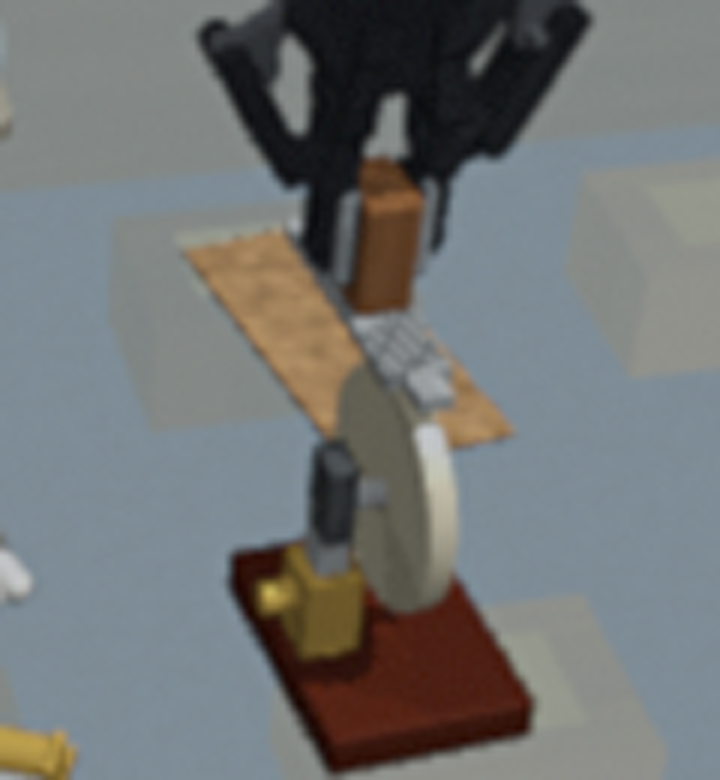

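```bash
python3 -m handwheel '[{"jaw":15,"delta_pos":[0,0,0.003],"turn":0},{"jaw":15,"delta_pos":[0,0,0.0045],"turn":0},{"jaw":15,"delta_pos":[0,0,0.005],"turn":0},{"jaw":15,"delta_pos":[0,0,0.005],"turn":0}]'
```

```text
clock: 10.85
position: [0.4561, 0.1744, 0.1415]
ee_rot: [-0.044, 0.999, 0.0, 0.0]
ft_force: [0.6, -0.3, -0.6]
grip_width: 0.251
```

```bash
python3 -m handwheel '[{"jaw":15,"delta_pos":[0,0,0.001],"turn":0},{"jaw":15,"delta_pos":[0,0,0.0016],"turn":0},{"jaw":15,"delta_pos":[-0.004,0,0.0016],"turn":0},{"jaw":15,"delta_pos":[-0.008,0,0.0016],"turn":0},{"jaw":15,"delta_pos":[-0.012,0,0.0016],"turn":0},{"jaw":15,"delta_pos":[-0.016,0,0.0016],"turn":0},{"jaw":15,"delta_pos":[-0.020,0,0.0016],"turn":0}]'
```

```text
clock: 11.43
position: [0.476, 0.1762, 0.14]
ee_rot: [-0.044, 0.999, 0.0, 0.0]
ft_force: [-3.0, -0.9, 7.0]
grip_width: 0.249
```

```bash
python3 -m handwheel '[{"jaw":15,"delta_pos":[-0.004,0,-0.0012],"turn":0},{"jaw":15,"delta_pos":[-0.008,0,-0.0015],"turn":0},{"jaw":15,"delta_pos":[-0.012,0,-0.0018],"turn":0},{"jaw":15,"delta_pos":[-0.016,0,-0.0018],"turn":0},{"jaw":15,"delta_pos":[-0.020,0,-0.0018],"turn":0}]'
```

```text
clock: 11.85
position: [0.4957, 0.178, 0.1415]
ee_rot: [-0.044, 0.999, 0.0, -0.0]
ft_force: [-2.1, -1.6, 4.8]
grip_width: 0.245
```

```bash
python3 -m handwheel '[{"jaw":15,"delta_pos":[-0.004,0,-0.0002],"turn":0},{"jaw":15,"delta_pos":[-0.008,0,-0.0002],"turn":0},{"jaw":15,"delta_pos":[-0.012,0,0],"turn":0},{"jaw":15,"delta_pos":[-0.016,0,0],"turn":0},{"jaw":15,"delta_pos":[-0.020,0,0],"turn":0}]'
```

```text
clock: 12.27
position: [0.5157, 0.1797, 0.1416]
ee_rot: [-0.044, 0.999, 0.0, 0.0]
ft_force: [-2.6, -1.1, 7.1]
grip_width: 0.244
```

```bash
python3 -m handwheel '[{"jaw":15,"delta_pos":[-0.004,0,-0.0008],"turn":0},{"jaw":15,"delta_pos":[-0.008,0,-0.001],"turn":0},{"jaw":15,"delta_pos":[-0.012,0,-0.001],"turn":0},{"jaw":15,"delta_pos":[-0.016,0,-0.001],"turn":0},{"jaw":15,"delta_pos":[-0.020,0,-0.001],"turn":0}]'
```

```text
clock: 12.68
position: [0.5356, 0.1815, 0.1424]
ee_rot: [-0.044, 0.999, 0.0, -0.0]
ft_force: [-1.7, -1.1, 4.8]
grip_width: 0.247
```

Lift, look at the lug.

```bash
python3 -m handwheel '[{"jaw":15,"delta_pos":[-0.002,0,-0.006],"turn":0},{"jaw":15,"delta_pos":[-0.002,0,-0.016],"turn":0},{"jaw":15,"delta_pos":[-0.002,0,-0.03],"turn":0},{"jaw":15,"delta_pos":[0.02,0.03,-0.06],"turn":0},{"jaw":15,"delta_pos":[0.05,0.07,-0.08],"turn":0},{"jaw":15,"delta_pos":[0.08,0.1,-0.1],"turn":0},{"jaw":15,"delta_pos":[0.08,0.13,-0.11],"turn":0},{"jaw":15,"delta_pos":[0.08,0.14,-0.11],"turn":0},{"jaw":15,"delta_pos":[0.08,0.14,-0.11],"turn":0},{"jaw":15,"delta_pos":[0.08,0.14,-0.11],"turn":0}]'; python3 -m handwheel '[{"jaw":15,"delta_pos":[0,0,0],"turn":0},{"jaw":15,"delta_pos":[0,0,0],"turn":0}]'; python3 -c "
from h import *
c=calibration('wrist');np.savez('c8.npz',**{k:np.array(v) for k,v in c.items()})
cv2.imwrite('pics/w8.png',camera('wrist')[:,:,::-1])
to([.4555,.1745,.14],.087)
"
```

```text
clock: 13.52
position: [0.4427, 0.3151, 0.2531]
ee_rot: [-0.045, 0.999, 0.0, 0.0]
ft_force: [-0.1, -0.4, -2.1]
grip_width: 0.245
clock: 13.68
position: [0.4438, 0.3125, 0.2523]
ee_rot: [-0.043, 0.999, -0.0, -0.0]
ft_force: [-0.4, -0.2, -1.3]
grip_width: 0.247
clk 13.73 pos [0.4438 0.3126 0.2523] yaw 0.085 tilt 0.0000 delta [ 1.000e-04 -1.385e-01  1.124e-01] turn -0.0005 F [-0.64  0.95 -2.5 ] w 0.248
```

View pics/w8.png

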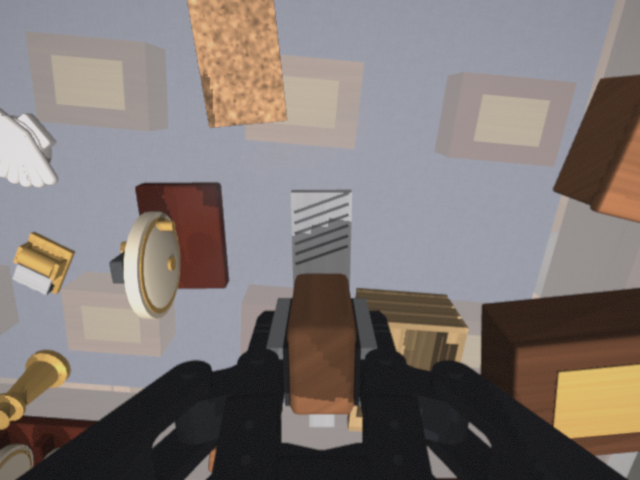

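Run:
```python
from h import *
crop('pics/w8.png','pics/w8c.png',110,200,80,125,6)
```

```text
(no output)
```

View pics/w8c.png

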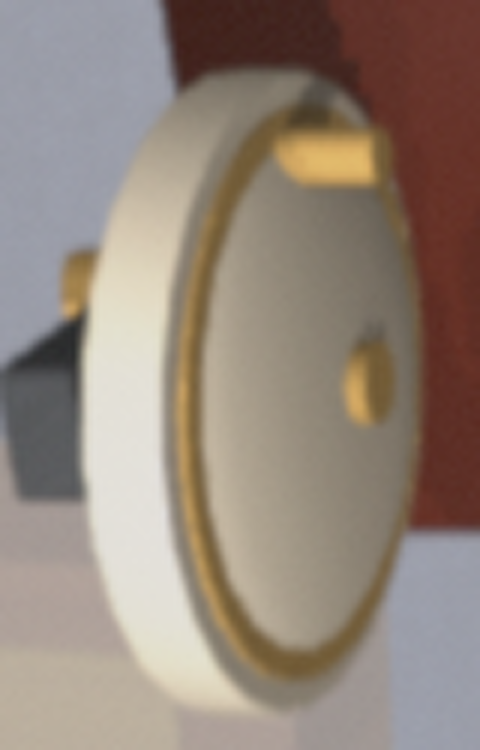

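Run:
```python
from h import *
from scipy.optimize import least_squares
np.set_printoptions(precision=1,suppress=True)
c=dict(np.load('c8.npz'))
yaw=.088;ex=np.array([np.cos(yaw),np.sin(yaw),0]);ey=np.array([-ex[1],ex[0],0]);ez=np.array([0,0,1.])
pc=lambda P:(proj('wrist',P,c)-[110,200]+.5)*6
S=np.array([.500,.1768,0])
obs=np.array([[290,158],[380,156],[370,383]])
def pts(v):
  a,h,L,hh,dx=v
  o=S+ex*dx;g=lambda y:o+ex*.034*np.sin(a)+ez*(h+.034*np.cos(a))+ey*y
  return pc([g(.006),g(.005+L),o+ez*h+ey*hh])
f=lambda v:np.r_[(pts(v)-obs).ravel()/6,(v[1]-.078)/.004,(v[3]-.009)/.002,v[4]/.002]
r=least_squares(f,[-1.5,.078,.012,.009,0]);np.set_printoptions(precision=4);print(r.x,pts(r.x),r.cost)
print('base corners',pc([S+[0,0,.02]+ex*sx*.055+ey*sy*.04 for sx,sy in((1,1),(-1,1),(-1,-1))]))
```

```text
[-1.4754  0.081   0.0131  0.0109  0.0016] [[292.0121 158.1414]
 [380.006  157.8573]
 [367.4934 378.6185]] 1.5473787393751595
base corners [[699.088  530.1491]
 [643.516  -96.5639]
 [142.696  -94.6333]]
```

```bash
python3 -m handwheel '[{"jaw":15,"delta_pos":[-0.01,-0.04,0.02],"turn":-0.0005},{"jaw":15,"delta_pos":[-0.01,-0.08,0.03],"turn":-0.0005},{"jaw":15,"delta_pos":[-0.01,-0.11,0.05],"turn":-0.0005},{"jaw":15,"delta_pos":[-0.01,-0.139,0.07],"turn":-0.0005},{"jaw":15,"delta_pos":[-0.01,-0.139,0.085],"turn":-0.0005},{"jaw":15,"delta_pos":[-0.01,-0.139,0.095],"turn":-0.0005},{"jaw":15,"delta_pos":[-0.01,-0.139,0.1],"turn":-0.0005},{"jaw":15,"delta_pos":[-0.01,-0.139,0.1],"turn":-0.0005},{"jaw":15,"delta_pos":[-0.01,-0.139,0.1],"turn":-0.0005}]'; python3 -c "
from h import *
to([.4655,.1754,.1445],.087)
"
```

```text
clock: 14.48
position: [0.4655, 0.1772, 0.153]
ee_rot: [-0.045, 0.999, 0.0, 0.0]
ft_force: [0.2, 0.9, -1.5]
grip_width: 0.249
clk 14.48 pos [0.4655 0.1772 0.153 ] yaw 0.090 tilt 0.0000 delta [ 0.0002 -0.0018  0.0085] turn 0.0010 F [ 0.19  0.95 -1.47] w 0.249
```

```bash
python3 -m handwheel '[{"jaw":15,"delta_pos":[0,-0.001,0.004],"turn":0},{"jaw":15,"delta_pos":[0,-0.001,0.007],"turn":0},{"jaw":15,"delta_pos":[0,-0.001,0.009],"turn":0},{"jaw":15,"delta_pos":[0,-0.001,0.009],"turn":0},{"jaw":15,"delta_pos":[0,-0.001,0.009],"turn":0}]'
```

```text
clock: 14.9
position: [0.4658, 0.1757, 0.144]
ee_rot: [-0.045, 0.999, 0.0, 0.0]
ft_force: [0.3, 1.9, 1.7]
grip_width: 0.247
```

```bash
python3 -m handwheel '[{"jaw":15,"delta_pos":[0,0,0.0006],"turn":0},{"jaw":15,"delta_pos":[-0.004,0,0.0006],"turn":0},{"jaw":15,"delta_pos":[-0.008,0,0.0006],"turn":0},{"jaw":15,"delta_pos":[-0.012,0,0.0006],"turn":0},{"jaw":15,"delta_pos":[-0.016,0,0.0006],"turn":0},{"jaw":15,"delta_pos":[-0.020,0,0.0006],"turn":0}]'
```

```text
clock: 15.4
position: [0.4858, 0.1774, 0.1429]
ee_rot: [-0.045, 0.999, 0.0, 0.0]
ft_force: [-2.8, 2.2, 3.5]
grip_width: 0.242
```

```bash
python3 -m handwheel '[{"jaw":15,"delta_pos":[-0.004,0,0.0002],"turn":0},{"jaw":15,"delta_pos":[-0.008,0,0.0003],"turn":0},{"jaw":15,"delta_pos":[-0.012,0,0.0004],"turn":0},{"jaw":15,"delta_pos":[-0.016,0,0.0004],"turn":0},{"jaw":15,"delta_pos":[-0.020,0,0.0004],"turn":0}]'
```

```text
clock: 15.82
position: [0.5056, 0.1788, 0.1424]
ee_rot: [-0.044, 0.999, -0.0, -0.0]
ft_force: [-2.1, 2.0, 2.8]
grip_width: 0.241
```

```bash
python3 -m handwheel '[{"jaw":15,"delta_pos":[-0.004,0,0.0006],"turn":0},{"jaw":15,"delta_pos":[-0.008,0,0.0009],"turn":0},{"jaw":15,"delta_pos":[-0.012,0,0.0012],"turn":0},{"jaw":15,"delta_pos":[-0.016,0,0.0014],"turn":0},{"jaw":15,"delta_pos":[-0.020,0,0.0016],"turn":0},{"jaw":15,"delta_pos":[-0.023,0,0.0016],"turn":0}]'; python3 -m handwheel '[{"jaw":15,"delta_pos":[0,0,-0.006],"turn":0},{"jaw":15,"delta_pos":[0,0,-0.016],"turn":0},{"jaw":15,"delta_pos":[-0.002,0,-0.03],"turn":0},{"jaw":15,"delta_pos":[0.02,0.03,-0.06],"turn":0},{"jaw":15,"delta_pos":[0.05,0.07,-0.08],"turn":0},{"jaw":15,"delta_pos":[0.08,0.1,-0.1],"turn":0},{"jaw":15,"delta_pos":[0.08,0.13,-0.11],"turn":0},{"jaw":15,"delta_pos":[0.08,0.14,-0.11],"turn":0},{"jaw":15,"delta_pos":[0.08,0.14,-0.11],"turn":0},{"jaw":15,"delta_pos":[0.08,0.14,-0.11],"turn":0}]'; python3 -m handwheel '[{"jaw":15,"delta_pos":[0,0,0],"turn":0},{"jaw":15,"delta_pos":[0,0,0],"turn":0}]'; python3 -c "
from h import *
c=calibration('wrist');np.savez('c9.npz',**{k:np.array(v) for k,v in c.items()})
cv2.imwrite('pics/w9.png',camera('wrist')[:,:,::-1])
crop('pics/w9.png','pics/w9c.png',110,190,80,125,6)
to([.4555,.1745,.14],.087)
"
```

```text
clock: 16.32
position: [0.5287, 0.1808, 0.1409]
ee_rot: [-0.044, 0.999, 0.0, 0.0]
ft_force: [-1.6, 3.1, 4.3]
grip_width: 0.247
clock: 17.15
position: [0.4356, 0.3139, 0.2515]
ee_rot: [-0.046, 0.999, -0.0, 0.0]
ft_force: [1.6, -1.1, -3.1]
grip_width: 0.249
clock: 17.32
position: [0.4367, 0.3117, 0.2507]
ee_rot: [-0.043, 0.999, -0.0, -0.0]
ft_force: [0.1, -0.1, -2.3]
grip_width: 0.242
clk 17.37 pos [0.4366 0.3118 0.2507] yaw 0.087 tilt 0.0000 delta [-0.0069 -0.1383  0.1108] turn -0.0001 F [-0.19  0.5  -1.31] w 0.247
```

View pics/w9c.png

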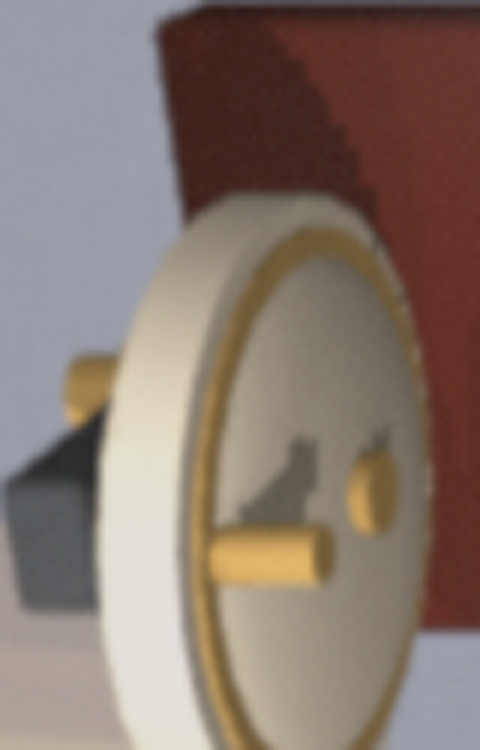

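Run:
```python
from h import *
from scipy.optimize import least_squares
c=dict(np.load('c9.npz'))
yaw=.088;ex=np.array([np.cos(yaw),np.sin(yaw),0]);ey=np.array([-ex[1],ex[0],0]);ez=np.array([0,0,1.])
pc=lambda P:(proj('wrist',P,c)-[110,190]+.5)*6
S=np.array([.500,.1768,0]);np.set_printoptions(precision=4,suppress=True)
obs=np.array([[222,555],[322,555],[370,493]])
def pts(v):
  a,h,L,hh,dx,dy=v
  o=S+ex*dx+ey*dy;g=lambda y:o+ex*.034*np.sin(a)+ez*(h+.034*np.cos(a))+ey*y
  return pc([g(.006),g(.005+L),o+ez*h+ey*hh])
f=lambda v:np.r_[(pts(v)-obs).ravel()/6,(v[1]-.080)/.003,(v[3]-.0105)/.001,v[4]/.002,(v[2]-.013)/.001,v[5]/.0015]
r=least_squares(f,[-.1,.078,.012,.009,0,0]);print(r.x,pts(r.x),r.cost)
for a in (-.2,-.1,0,.1,.2):
  v=r.x.copy();v[0]=a;print(a,pts(v)[1])
print('base corners',pc([S+[0,0,.02]+ex*sx*.055+ey*sy*.04 for sx,sy in((1,1),(-1,1),(-1,-1))]))
```

```text
[-0.1666  0.0825  0.0132  0.0112  0.0014 -0.0003] [[226.5289 554.9065]
 [321.1971 554.8125]
 [366.6052 491.1145]] 1.361115967226231
-0.2 [320.6762 546.1916]
-0.1 [322.5844 571.7547]
0 [325.5128 596.2995]
0.1 [329.4138 619.5131]
0.2 [334.2247 641.1103]
base corners [[701.2102 630.8404]
 [646.8454   9.1422]
 [146.9573  10.3227]]
```

```bash
python3 -m handwheel '[{"jaw":15,"delta_pos":[-0.04,-0.04,0.02],"turn":0},{"jaw":15,"delta_pos":[-0.048,-0.08,0.03],"turn":0},{"jaw":15,"delta_pos":[-0.048,-0.11,0.05],"turn":0},{"jaw":15,"delta_pos":[-0.048,-0.139,0.07],"turn":0},{"jaw":15,"delta_pos":[-0.048,-0.139,0.085],"turn":0},{"jaw":15,"delta_pos":[-0.048,-0.139,0.095],"turn":0},{"jaw":15,"delta_pos":[-0.048,-0.139,0.1],"turn":0},{"jaw":15,"delta_pos":[-0.048,-0.139,0.1],"turn":0},{"jaw":15,"delta_pos":[-0.048,-0.139,0.1],"turn":0}]'; python3 -c "
from h import *
to([.497,.1782,.1428],.087)
"
```

```text
clock: 18.12
position: [0.4963, 0.1804, 0.1515]
ee_rot: [-0.045, 0.999, 0.0, 0.0]
ft_force: [0.5, 0.7, -1.6]
grip_width: 0.245
clk 18.12 pos [0.4963 0.1804 0.1515] yaw 0.091 tilt 0.0000 delta [-0.0005 -0.0022  0.0087] turn 0.0012 F [ 0.47  0.73 -1.6 ] w 0.245
```

```bash
python3 -m handwheel '[{"jaw":15,"delta_pos":[0,-0.001,0.004],"turn":0},{"jaw":15,"delta_pos":[0,-0.001,0.007],"turn":0},{"jaw":15,"delta_pos":[0,-0.001,0.009],"turn":0},{"jaw":15,"delta_pos":[0,-0.001,0.009],"turn":0},{"jaw":15,"delta_pos":[0,-0.001,0.009],"turn":0}]'
```

```text
clock: 18.53
position: [0.4966, 0.1786, 0.1423]
ee_rot: [-0.045, 0.999, 0.0, 0.0]
ft_force: [-0.6, 1.8, 0.8]
grip_width: 0.246
```

```bash
python3 -m handwheel '[{"jaw":15,"delta_pos":[0,0,0.001],"turn":0},{"jaw":15,"delta_pos":[0,0,0.001],"turn":0},{"jaw":15,"delta_pos":[-0.003,0,0.001],"turn":0},{"jaw":15,"delta_pos":[-0.006,0,0.001],"turn":0},{"jaw":15,"delta_pos":[-0.0075,0,0.001],"turn":0},{"jaw":15,"delta_pos":[-0.0075,0,0.001],"turn":0}]';python3 -m handwheel '[{"jaw":15,"delta_pos":[0,0,-0.006],"turn":0},{"jaw":15,"delta_pos":[0,0,-0.016],"turn":0},{"jaw":15,"delta_pos":[0,0,-0.03],"turn":0},{"jaw":15,"delta_pos":[0.02,0.03,-0.06],"turn":0},{"jaw":15,"delta_pos":[0.05,0.07,-0.08],"turn":0},{"jaw":15,"delta_pos":[0.06,0.1,-0.1],"turn":0},{"jaw":15,"delta_pos":[0.06,0.13,-0.11],"turn":0},{"jaw":15,"delta_pos":[0.06,0.14,-0.11],"turn":0},{"jaw":15,"delta_pos":[0.06,0.14,-0.11],"turn":0},{"jaw":15,"delta_pos":[0.06,0.14,-0.11],"turn":0}]'; python3 -m handwheel '[{"jaw":15,"delta_pos":[0,0,0],"turn":0},{"jaw":15,"delta_pos":[0,0,0],"turn":0}]'; python3 -c "
from h import *
c=calibration('wrist');np.savez('c10.npz',**{k:np.array(v) for k,v in c.items()})
cv2.imwrite('pics/w10.png',camera('wrist')[:,:,::-1])
crop('pics/w10.png','pics/w10c.png',110,190,80,125,6)
to([.5415,-.1956,.2],.17)
"
```

```text
clock: 19.03
position: [0.5042, 0.1789, 0.1409]
ee_rot: [-0.044, 0.999, 0.0, 0.0]
ft_force: [0.4, 2.5, 2.3]
grip_width: 0.248
clock: 19.87
position: [0.4315, 0.3129, 0.2511]
ee_rot: [-0.045, 0.999, -0.0, 0.0]
ft_force: [0.9, -0.1, -2.3]
grip_width: 0.245
clock: 20.03
position: [0.4321, 0.3113, 0.2507]
ee_rot: [-0.043, 0.999, -0.0, -0.0]
ft_force: [-0.1, -0.7, -3.2]
grip_width: 0.245
clk 20.08 pos [0.4321 0.3114 0.2507] yaw 0.087 tilt 0.0000 delta [-0.065  -0.5146  0.051 ] turn -0.0265 F [-0.74 -0.67 -2.28] w 0.249
```

View pics/w10c.png

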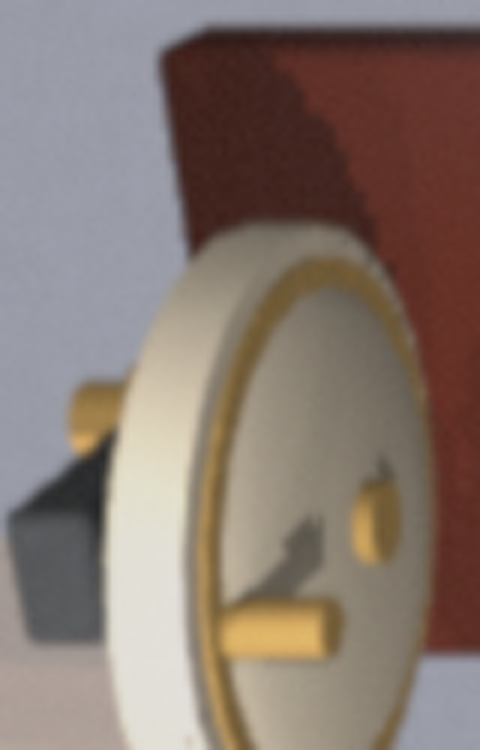

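Run:
```python
from h import *
from scipy.optimize import least_squares
c=dict(np.load('c10.npz'))
yaw=.088;ex=np.array([np.cos(yaw),np.sin(yaw),0]);ey=np.array([-ex[1],ex[0],0]);ez=np.array([0,0,1.])
pc=lambda P:(proj('wrist',P,c)-[110,190]+.5)*6
S=np.array([.500,.1768,0]);np.set_printoptions(precision=4,suppress=True)
obs=np.array([[230,628],[330,629],[374,522]])
def pts(v):
  a,h,L,hh,dx,dy=v
  o=S+ex*dx+ey*dy;g=lambda y:o+ex*.034*np.sin(a)+ez*(h+.034*np.cos(a))+ey*y
  return pc([g(.006),g(.005+L),o+ez*h+ey*hh])
f=lambda v:np.r_[(pts(v)-obs).ravel()/6,(v[1]-.080)/.003,(v[3]-.0105)/.001,v[4]/.002,(v[2]-.013)/.001,v[5]/.0015]
r=least_squares(f,[-.1,.078,.012,.009,0,0]);print(r.x,pts(r.x),r.cost)
```

```text
[-0.0011  0.0826  0.0132  0.0112  0.0014 -0.0004] [[235.1023 628.204 ]
 [329.1076 628.1242]
 [370.1674 520.5707]] 1.5628150696134164
```

```bash
python3 -m handwheel '[{"jaw":15,"delta_pos":[-0.04,-0.3,0],"turn":-0.01},{"jaw":15,"delta_pos":[-0.04,-0.3,0],"turn":-0.01},{"jaw":15,"delta_pos":[-0.04,-0.3,0],"turn":-0.01},{"jaw":15,"delta_pos":[-0.04,-0.3,0],"turn":-0.02},{"jaw":15,"delta_pos":[-0.04,-0.3,0],"turn":-0.02},{"jaw":15,"delta_pos":[-0.065,-0.515,0.05],"turn":-0.0265},{"jaw":15,"delta_pos":[-0.065,-0.515,0.05],"turn":-0.0265},{"jaw":15,"delta_pos":[-0.065,-0.515,0.05],"turn":-0.0265},{"jaw":15,"delta_pos":[-0.065,-0.515,0.05],"turn":-0.0265},{"jaw":15,"delta_pos":[-0.065,-0.515,0.05],"turn":-0.0265}]'; python3 -m handwheel '[{"jaw":15,"delta_pos":[-0.006,-0.12,0.02],"turn":0},{"jaw":15,"delta_pos":[-0.006,-0.12,0.02],"turn":0},{"jaw":15,"delta_pos":[-0.006,-0.12,0.02],"turn":0},{"jaw":15,"delta_pos":[-0.006,-0.12,0.02],"turn":0}]';python3 -m handwheel '[{"jaw":15,"delta_pos":[0,0,0],"turn":0}]';python3 -c "
from h import *
to([.541,-.196,.06],.175)
"
```

```text
clock: 20.92
position: [0.5198, -0.0945, 0.2178]
ee_rot: [-0.085, 0.996, 0.0, 0.0]
ft_force: [2.0, 1.1, -2.3]
grip_width: 0.248
clock: 21.25
position: [0.5445, -0.2181, 0.1965]
ee_rot: [-0.081, 0.997, -0.002, -0.001]
ft_force: [-1.8, -0.9, -2.1]
grip_width: 0.246
clock: 21.33
position: [0.5453, -0.2123, 0.197]
ee_rot: [-0.083, 0.997, -0.001, -0.001]
ft_force: [-0.3, 0.2, -2.6]
grip_width: 0.249
clk 21.33 pos [ 0.5453 -0.2123  0.197 ] yaw 0.166 tilt 0.0000 delta [0.0013 0.0169 0.137 ] turn -0.0028 F [-0.34  0.15 -2.64] w 0.249
```

```bash
python3 -m handwheel '[{"jaw":15,"delta_pos":[0.001,0.017,0.03],"turn":-0.003},{"jaw":15,"delta_pos":[0.001,0.017,0.06],"turn":-0.003},{"jaw":15,"delta_pos":[0.001,0.017,0.1],"turn":-0.003},{"jaw":15,"delta_pos":[0.001,0.017,0.137],"turn":-0.003},{"jaw":15,"delta_pos":[0.001,0.017,0.137],"turn":-0.003},{"jaw":15,"delta_pos":[0.001,0.017,0.137],"turn":-0.003},{"jaw":15,"delta_pos":[0.001,0.017,0.137],"turn":-0.003}]';python3 -c "
from h import *
to([.541,-.196,.021],.175)
cv2.imwrite('pics/s11.png',camera('scene')[:,:,::-1])
crop('pics/s11.png','pics/s11c.png',120,200,120,120,6)
to([.541,-.196,.021],.175)
"
```

```text
clock: 21.92
position: [0.544, -0.1923, 0.0631]
ee_rot: [-0.091, 0.996, -0.0, 0.001]
ft_force: [1.1, -0.2, -0.8]
grip_width: 0.246
clk 21.92 pos [ 0.544  -0.1923  0.0631] yaw 0.182 tilt 0.0000 delta [ 0.0037 -0.0031  0.0421] turn 0.0022 F [ 1.1  -0.23 -0.8 ] w 0.246
clk 21.97 pos [ 0.5445 -0.1925  0.0636] yaw 0.182 tilt 0.0000 delta [ 0.0042 -0.0028  0.0426] turn 0.0021 F [ 1.12 -0.94 -2.85] w 0.253
```

View pics/s11c.png

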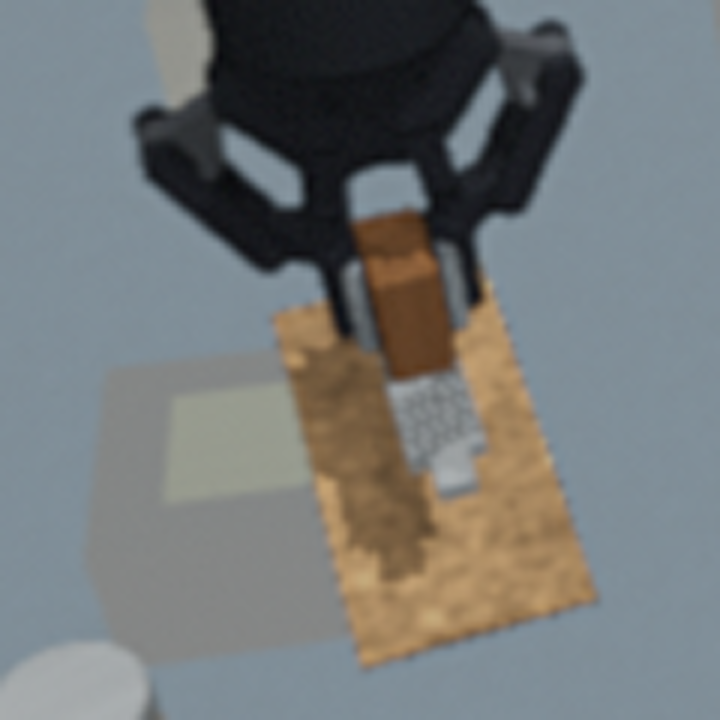

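```bash
python3 -m handwheel '[{"jaw":15,"delta_pos":[0.004,-0.003,0.015],"turn":0},{"jaw":15,"delta_pos":[0.004,-0.003,0.028],"turn":0},{"jaw":15,"delta_pos":[0.004,-0.003,0.036],"turn":0},{"jaw":15,"delta_pos":[0.004,-0.003,0.040],"turn":0},{"jaw":15,"delta_pos":[0.004,-0.003,0.042],"turn":0},{"jaw":15,"delta_pos":[0.004,-0.003,0.042],"turn":0},{"jaw":15,"delta_pos":[0.004,-0.003,0.042],"turn":0}]';python3 -c "
from h import *
to([.541,-.196,.02],.175)
"
```

```text
clock: 22.55
position: [0.5398, -0.1958, 0.0197]
ee_rot: [-0.091, 0.996, 0.0, 0.0]
ft_force: [-3.7, 1.0, 4.0]
grip_width: 0.246
clk 22.55 pos [ 0.5398 -0.1958  0.0197] yaw 0.182 tilt 0.0000 delta [-0.0011 -0.0005 -0.0003] turn 0.0021 F [-3.74  0.96  4.03] w 0.246
```

On the mat with about 6 N of contact. Opening the gripper.

```bash
python3 -m handwheel '[{"jaw":30,"delta_pos":[0,0,0],"turn":0},{"jaw":50,"delta_pos":[0,0,0],"turn":0},{"jaw":85,"delta_pos":[0,0,0],"turn":0},{"jaw":85,"delta_pos":[0,0,0],"turn":0},{"jaw":85,"delta_pos":[0,0,0],"turn":0},{"jaw":85,"delta_pos":[0,0,0],"turn":0},{"jaw":85,"delta_pos":[0,0,0],"turn":0},{"jaw":85,"delta_pos":[0,0,0],"turn":0}]';python3 -m handwheel '[{"jaw":85,"delta_pos":[0,0,-0.02],"turn":0},{"jaw":85,"delta_pos":[0,0,-0.05],"turn":0},{"jaw":85,"delta_pos":[0,0,-0.09],"turn":0},{"jaw":85,"delta_pos":[0,0,-0.13],"turn":0},{"jaw":85,"delta_pos":[0,0,-0.17],"turn":0},{"jaw":85,"delta_pos":[0,0,-0.2],"turn":0},{"jaw":85,"delta_pos":[0,0,-0.2],"turn":0},{"jaw":85,"delta_pos":[0,0,-0.2],"turn":0}]';python3 -c "
from h import *
np.savez('c12.npz',**{k:np.array(v) for k,v in calibration('wrist').items()})
cv2.imwrite('pics/w12.png',camera('wrist')[:,:,::-1])
cv2.imwrite('pics/s12.png',camera('scene')[:,:,::-1])
to([.541,-.196,.02],.175)
"
```

```text
clock: 23.22
position: [0.5394, -0.1959, 0.0187]
ee_rot: [-0.091, 0.996, 0.0, -0.0]
ft_force: [0.2, 0.1, -0.8]
grip_width: 0.991
clock: 23.88
position: [0.5403, -0.1961, 0.2205]
ee_rot: [-0.091, 0.996, -0.0, 0.002]
ft_force: [-0.9, 0.9, -0.9]
grip_width: 0.995
clk 23.98 pos [ 0.5389 -0.1956  0.2178] yaw 0.182 tilt 0.0000 delta [-0.0022 -0.0009  0.1978] turn 0.0021 F [ 0.14 -0.17 -0.19] w 0.997
```

View pics/w12.png

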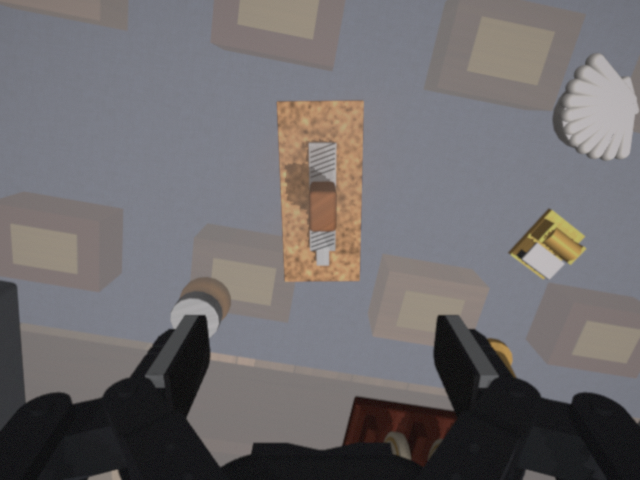

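View pics/s12.png

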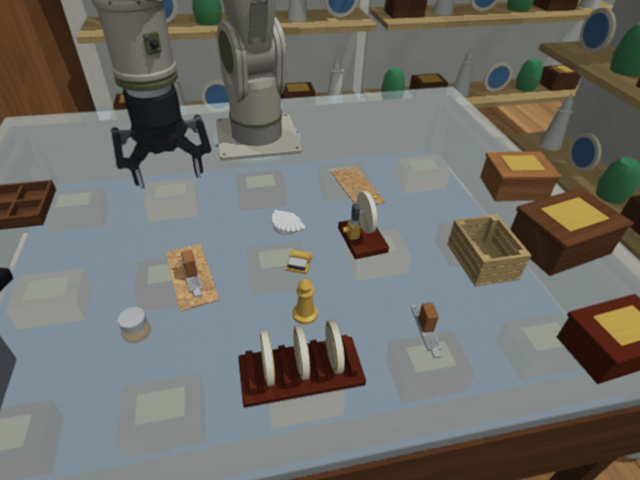

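The file lies flat on the middle of its mat, at about (322,200) in the wrist view. The bystanders look unmoved.

```bash
python3 -m handwheel '[{"jaw":85,"delta_pos":[0,0,0],"turn":0},{"jaw":85,"delta_pos":[0,0,0],"turn":0},{"jaw":85,"delta_pos":[0,0,0],"turn":0}]'; python3 -c "
from h import *
b=unproj('wrist',[(308,143),(337,142),(317,265),(329,265)],.010,dict(np.load('c12.npz')));n=(b[2]+b[3])/2;e=(b[0]+b[1])/2;print('file',e+(n-e)*50/115)
m=unproj('wrist',[(277,102),(364,101),(360,281),(285,282)],.004,dict(np.load('c12.npz')));print('mat',m.mean(0))
from workcell import hand_in
print(hand_in())"
```

```text
clock: 24.23
position: [0.539, -0.1958, 0.2178]
ee_rot: [-0.091, 0.996, 0.0, -0.001]
ft_force: [-0.6, 0.1, -0.0]
grip_width: 0.996
file [ 0.54026768 -0.19513551  0.01      ]
mat [ 0.54121023 -0.19605667  0.004     ]
the job is handed in; nothing more can be done
None
```

I picked up the file from the right-hand mat and dressed the lid's rim with three long forward strokes and one short one. I pressed with about 5–9 N, going by the readings between moves, and lifted the file clear on every return. Then I laid the file back on its mat, let go and handed the job in at about 24 s of the 72 s allowed.

- **Lug:** before the last short stroke the wrist camera put it about 0.17 rad short of the top. After that stroke it read about 0.00 rad (limit 0.22).
- **File on the mat:** it lies flat and released, its middle about 1.5 mm from the mat's centre (limit 30 mm).
- **Other goods:** by eye, none of them had moved in the final scene picture. I did not measure them.
- **Disagreement:** wrist and top pictures differed by about 5 mm on where the stand is, because the arm was still settling when I took the wrist picture. A scene-camera check settled the sideways position before I pressed. No final check failed.

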